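# Shingle the colour sample plates up a display stand

## Task

Build up the colour samples on the sloping stand like roof slates: lay the red plate over the upper end of the yellow one that is glued on, its lower edge on the lower black line, then the black plate likewise over the red one, its lower edge on the upper line. Both lie lengthwise up the slope, straight and centred across the board; the blue plate is not needed.

Things in the scene. Friction and masses are not known exactly. Their poses are not given: they have to be found in the camera images.
- line_low (a point): Middle of the lower ruled black line on the white sloping board (fixed stand, 190 mm up the slope x 116 mm wide, rising 16 degrees away from the robot), 56 mm up from its foot. x points up the slope, y left across the board, z out of its face. The glued yellow plate, sized like the loose ones, hides the line's middle: it runs from 48 mm below the line to 22 mm above it.
- line_high (a point): Middle of the upper ruled black line on the same board, 48 mm further up the slope; same axes; the board ends 86 mm above it. A plate laid over the one below rests on that plate's upper edge and, with its own upper end, on the board: it is then about 7 degrees flatter than the board and its centre about 7.5 mm out from the face.
- red_center (a point): Centre (half-way up) of the loose red sample plate, lying flat on the bench: stiff, 70 mm long (x), 50 mm wide (y), 6 mm thick (z, up), about 50 g, red on top over pale plywood, the same either way round; its ends are 35 mm from the centre.
- black_center (a point): Centre (half-way up) of the loose black sample plate, lying flat on the bench; same size, weight and axes as the red one. A blue plate of the same size lies there too and is not used; the three lie in any order.
Not all that is in view belongs to the job. Leave any turquoise look-alike of the part that bears red_center alone. Of the things that look like the part that bears black_center, take the one that is farthest to the robot's left at the start.

How it is judged:
By the outcome, as a careful person would: the job done as asked, in the order asked, and still so for the second after the job is handed in, with the robot touching nothing.
It also fails if it takes over 43 s, if anything falls off the work surface, if the arm or the gripper's body presses on something with over 40 N, if the wrist force passes 120 N, or if a joint passes its speed limit or range.

## Robot

A 6-joint arm with a two-finger parallel gripper is mounted at the origin on a cart in front of the work surface, level with it; the furniture and walls round the work are solid. World frame = base frame: x ahead of the robot, y to its left, z up, the work surface at z = 0. Lengths are in m, angles in rad, forces in N, time in s.
With the tool pointing down it reaches from about 0.25 to 0.725 m from the base axis. Payload 4 kg.
Tool frame: the origin (TCP) lies on the centre line of the jaws, within the pads' length; the fingertips stand 11 mm ahead of it and the grasp point (between the pads) lies 8 mm behind it; z points along the fingers, x is the direction in which the jaws open and shut, and the axes are right-handed (so a half turn about z gives the same grasp; the last joint's range is limited). The gripper opens to 85 mm and grips with 20 to 120 N. Pads are 22 mm wide; open, the fingers measure 114 mm over their backs; the gripper's body (76 mm by 85 mm) begins 54 mm behind the grasp point. The pads swing forward as they close: fully open they stand 13 mm farther back than shut.
Start: joints at [1.208, 0.241, 0.005, 1.335, 0, 1.571], TCP at [0.177, 0.467, 0.242] pointing down, gripper open.
Joint ranges: [-2.72, 2.72], [-1.05, 1.87], [-1.09, 1.28], [-1.99, 2.15], [-1.42, 1.44], [-3.14, 3.14]. Speed limits (rad/s): [2.79, 2.79, 3.14, 3.14, 3.14, 3.14].

## Interface

Orientations are given as a unit quaternion [x, y, z, w].
In Python, from workcell import bot, viewer, order gives the robot as it stands. The module is installed in compiled form; this text tells all that it offers.
- The arm moves only by the tool send_rows, never from a script. Its argument "increments" is a list that holds one entry, the list of rows, each a list of 4 numbers: the shift along the tool's x, y, z in m, then the turn about the tool's z in degrees. A call has exactly 8 rows; each row shifts and turns the pose as measured when the row begins, along the tool's axes as they then stand; what a row does not reach is not made up. A row lasts 1/10 s, in which the tool goes at most 50 mm and 8.59 degrees, less where a joint would pass 70% of its speed; a pose out of reach is approached as far as the arm can. A call is refused whole if a number of a shift passes 0.05 or a number of a turn 8.59, either way. A call with a gripper value outside its range is refused whole. "hand" is the closure, from -1 (fully open) to 1 (shut), so that 0 is half open, set as the call begins (left out, the last holds). The fingers move at their own pace and stop on an object; the grip force is fixed at half the most. Time passes only in rows, so rows that do not move let the fingers close, or fill a call up. It gives the time, the measured TCP pose, the force and the opening at its end, in the units of the state.
- bot.get_obs(): the state, without advancing time (a new reading comes with each control period).
- viewer.camera(name): name is "scene" or "top" or "wrist"; returns a dict with "image" (480x640x3 uint8, red, green, blue), "range_z" (480x640 float32, m along the optical axis (not along the pixel's ray), 0 where there is no reading), "camera_matrix" (3x3 intrinsics, pixels), "dist" ([k1, k2, p1, p2, k3] as OpenCV has them; the pictures are not rectified), "eye" and "rotation" of the camera in the world. Camera axes: x right, y down, z forward; pixel columns grow to the right and rows downward; lengths in m; the calibration is good to about 2 mm. A picture is of the moment at which its call begins.
- order.job_done(): hands the job in, once; it reports no verdict.
The state is a dict: "clock": time; "joint_pos": joint angles; "joint_vel": joint speeds; "tau": joint torques, N m; "eef_pos": TCP position; "tool_rot": TCP orientation; "ft_force": force on the tool from outside, world axes, zero at the start; "ft_torque": the same for the moment, N m; "grip_width": finger opening in m.
Only numpy, scipy, OpenCV 4.12 (cv2) and the standard library are available. Lean on these libraries where they do the work, as an engineer would, in place of code of your own. Each camera call takes 0.05 s, during which the arm holds its last target.

## Working session

There is one attempt and no reset: what is moved stays moved. The work goes in short steps, Python scripts to look and compute and a tool call to move; the robot and the scene stay as the last step left them, time stands still between calls to the robot, and variables do not carry over. Pictures are saved under pics/ and viewed, and the job is handed in when it is done.

Besides the shell and the picture viewer there is one more tool, called after ">>>" in YAML: its name, and indented under it one key for each argument. send_rows: Moves the arm, as the interface text tells. Its arguments: {"type":"object","properties":{"increments":{"type":"array","items":{"type":"array","items":{"type":"array","items":{"type":"number"}}}},"hand":{"type":"number"}},"required":["increments"]}

```bash
mkdir -p pics; cat > h.py <<'E'
import numpy as np, cv2, pickle
from workcell import bot, viewer, order
def cam(n,tag):
    c=viewer.camera(n); pickle.dump(c,open(f'pics/{tag}.pkl','wb'))
    cv2.imwrite(f'pics/{tag}.png',c['image'][:,:,::-1]); return c
def load(tag): return pickle.load(open(f'pics/{tag}.pkl','rb'))
def pts(c,uv,z=None):
    uv=np.array(uv,float).reshape(-1,2)
    n=cv2.undistortPoints(uv.reshape(-1,1,2),c['camera_matrix'],np.array(c['dist'])).reshape(-1,2)
    if z is None: z=np.array([c['range_z'][int(round(v)),int(round(u))] for u,v in uv])
    p=np.c_[n,np.ones(len(n))]*np.asarray(z).reshape(-1,1)
    return p@np.array(c['rotation']).T+np.array(c['eye'])
def onplane(c,uv,p0,nrm):
    a=pts(c,uv,np.ones(len(uv)))-c['eye']; 
    t=((p0-c['eye'])@nrm)/(a@nrm); return np.array(c['eye'])+a*t[:,None]
E
python3 - <<'E'
from h import *
for n in ['scene','top','wrist']:
    c=cam(n,n+'0'); print(n,c['eye'],np.round(c['rotation'],3).tolist(),c['camera_matrix'][0][0])
print(bot.get_obs())
E
```

```text
scene [-0.13238594 -0.94879929  0.5621964 ] [0.796, -0.346, 0.2, -0.454] 491.81106762951225
top [ 0.33665634 -0.39471082  0.94189811] [-0.704, 0.706, -0.051, 0.052] 549.5457578399669
wrist [0.10947022 0.49202813 0.37284678] [0.815, 0.562, 0.08, 0.118] 362.87549167702207
{'clock': 0.15, 'joint_pos': array([ 1.20799702e+00,  2.41240014e-01,  4.04285646e-03,  1.33520370e+00,
       -1.57117169e-05,  1.57079600e+00]), 'joint_vel': array([ 0.00095973, -0.00232236,  0.00192279,  0.00181166,  0.00024613,
       -0.00051385]), 'tau': array([ 1.39397966e-04, -3.72635543e+01,  2.52639037e+01,  1.23631046e-02,
        1.83060564e-05, -2.49902328e-06]), 'eef_pos': array([0.17728789, 0.46702313, 0.24162091]), 'tool_rot': array([ 8.23070933e-01,  5.67938020e-01, -6.55860558e-04,  4.62103229e-04]), 'ft_force': array([-1.1367318 ,  0.4649642 , -0.33094514]), 'ft_torque': array([ 0.02218302,  0.02224777, -0.01160814]), 'grip_width': 0.0854579250246167}
```

```bash
sed -i "s/^def cam/from scipy.spatial.transform import Rotation as Ro\ndef cam/; s/np.array(c\['rotation'\]).T/Ro.from_quat(c['rotation']).as_matrix().T/" h.py; python3 -c "
from h import *
print(load('top0')['range_z'][240,320]); print(np.round(pts(load('top0'),[[320,240],[100,240],[320,100]]),3))"
```

```text
0.94846827
[[ 0.48  -0.4    0.004]
 [ 0.482 -0.02  -0.002]
 [ 0.716 -0.401  0.044]]
```

View pics/top0.png

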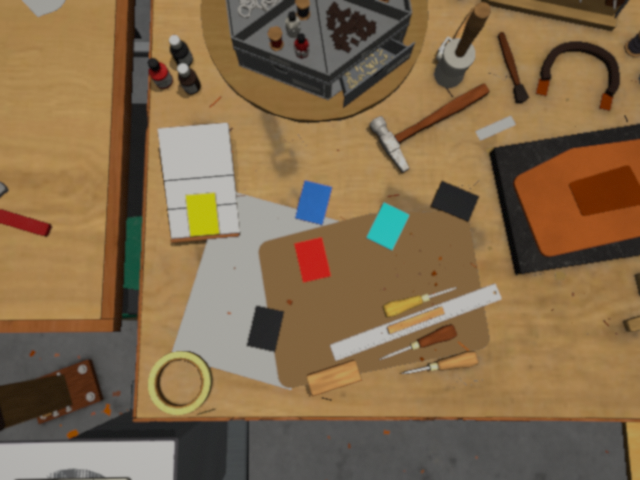

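View pics/scene0.png

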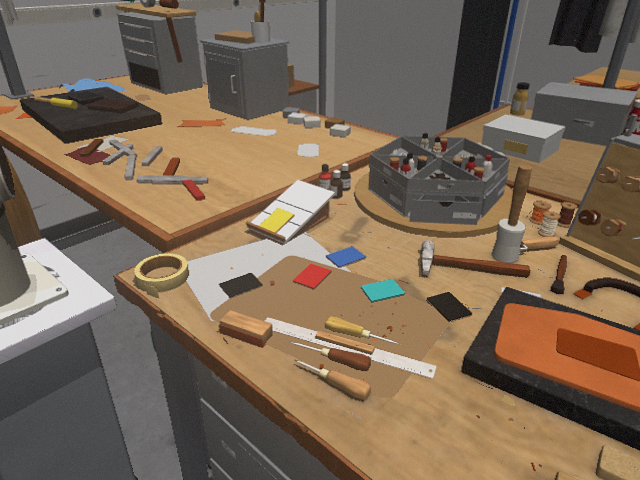

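View pics/wrist0.png

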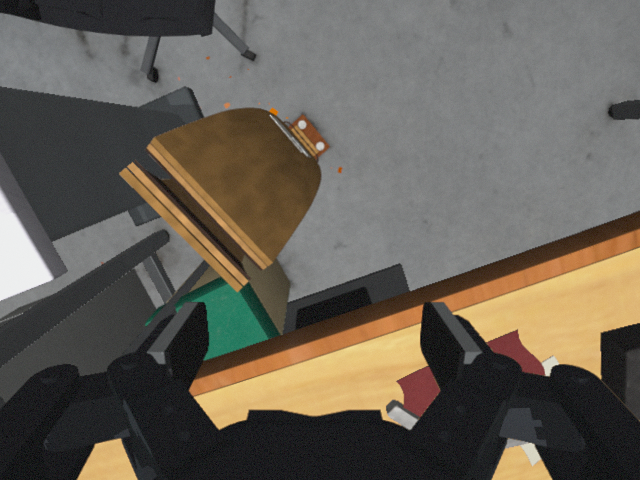

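```bash
python3 - <<'E'
from h import *
c=load('top0'); im=c['image']; cv2.imwrite('pics/crop1.png',cv2.resize(im[110:360,140:490,::-1],None,fx=2.25,fy=2.25,interpolation=cv2.INTER_CUBIC))
hsv=cv2.cvtColor(im,cv2.COLOR_RGB2HSV)
def rect(m,name,box,z):
    mm=np.zeros(m.shape,np.uint8); x0,y0,x1,y1=box; mm[y0:y1,x0:x1]=m[y0:y1,x0:x1]
    cs,_=cv2.findContours(mm,0,cv2.CHAIN_APPROX_NONE); k=max(cs,key=cv2.contourArea)
    p=onplane(c,k.reshape(-1,2).astype(float),np.array([0,0,z]),np.array([0,0,1.]))
    r=cv2.minAreaRect((p[:,:2]*1000).astype(np.float32)); print(name,[np.round(x,1) for x in r], 'pix',k.reshape(-1,2).mean(0), 'surf z', pts(c,[k.reshape(-1,2).mean(0)]))
H,S,V=[hsv[...,i].astype(int) for i in range(3)]
rect((((H<8)|(H>172))&(S>180)&(V>120)).astype(np.uint8),'red',(280,225,345,295),.006)
rect((V<60).astype(np.uint8),'blkL',(235,295,295,360),.006)
rect((V<60).astype(np.uint8),'blkR',(425,170,485,225),.006)
rect(((H>100)&(H<125)&(S>120)).astype(np.uint8),'blue',(280,170,345,235),.006)
rect(((H>80)&(H<98)&(S>120)).astype(np.uint8),'turq',(355,190,425,260),.006)
rect(((H>22)&(H<35)&(S>180)).astype(np.uint8),'yel',(170,180,235,245),.03)
# board plane
vs,us=np.mgrid[130:232:3,168:228:3]; uv=np.c_[us.ravel(),vs.ravel()]
w=[(S[v,u]<40)and(V[v,u]>150) for u,v in uv]; P=pts(c,uv[w]); 
for _ in range(3):
    m=P.mean(0); n=np.linalg.svd(P-m)[2][2]; n*=np.sign(n[2]); d=(P-m)@n; P=P[abs(d)<.004]
print('board',m,n,np.degrees(np.arccos(n[2])),d.std())
E
```

```text
red [array([ 446.5, -386.3]), array([69.5, 49.3]), np.float64(13.1)] pix [312.0625    259.4609375] surf z [[ 0.44588428 -0.38634519  0.00745798]]
blkL [array([ 330.4, -307.5]), array([45.6, 65.1]), np.float64(77.6)] pix [265.2   328.216] surf z [[ 0.33001782 -0.30740039  0.00556941]]
blkR [array([ 547.5, -632.9]), array([67.4, 47.9]), np.float64(67.0)] pix [454.23076923 201.09401709] surf z [[ 0.54794696 -0.63367986  0.00352009]]
blue [array([ 546.4, -388. ]), array([47.3, 67.1]), np.float64(76.0)] pix [312.975 202.425] surf z [[ 0.54593663 -0.38804764  0.00594957]]
turq [array([ 504.3, -516.4]), array([48.6, 68.6]), np.float64(62.8)] pix [387.46551724 225.99137931] surf z [[ 0.50405948 -0.51676041  0.00526491]]
yel [array([ 519.7, -201.3]), array([71.4, 46.6]), np.float64(7.2)] pix [202.11538462 214.60769231] surf z [[ 0.51908672 -0.20207446  0.03419902]]
board [ 0.59061587 -0.19223921  0.0489182 ] [-0.28029141 -0.0254795   0.95957674] 16.346591911400978 0.0015540082183755964
```

View pics/crop1.png

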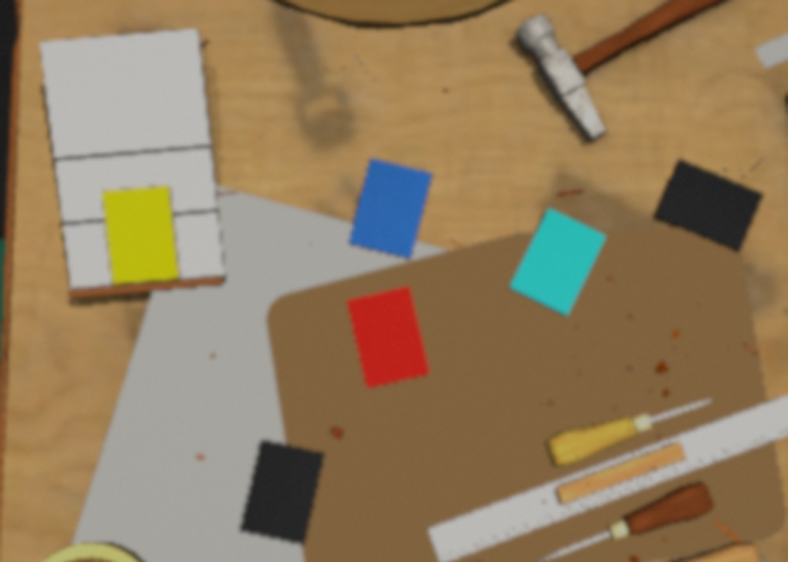

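```bash
python3 - <<'E'
from h import *
a=load('top0')['image'][115:250,145:250,::-1]; cv2.imwrite('pics/bt.png',cv2.resize(a,None,fx=5.5,fy=4.4,interpolation=cv2.INTER_CUBIC) if 0 else cv2.resize(a,None,fx=4.4,fy=4.4,interpolation=cv2.INTER_CUBIC))
a=load('scene0')['image'][170:250,240:345,::-1]; cv2.imwrite('pics/bs.png',cv2.resize(a,None,fx=7,fy=7,interpolation=cv2.INTER_CUBIC))
c=load('wrist0'); print(Ro.from_quat(c['rotation']).as_matrix().round(3))
E
```

```text
[[ 0.356  0.897  0.262]
 [ 0.935 -0.341 -0.102]
 [-0.002  0.281 -0.96 ]]
```

View pics/bt.png

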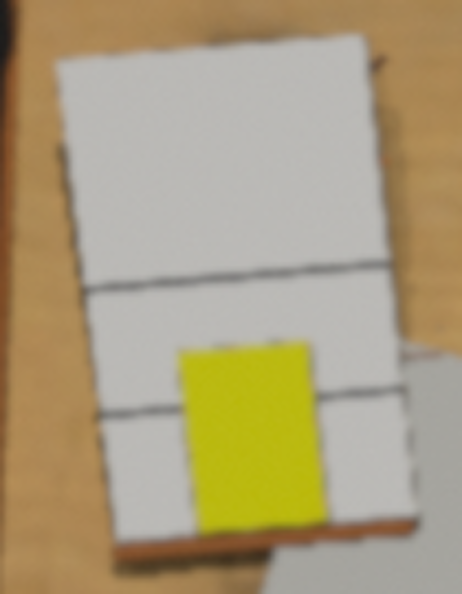

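View pics/bs.png

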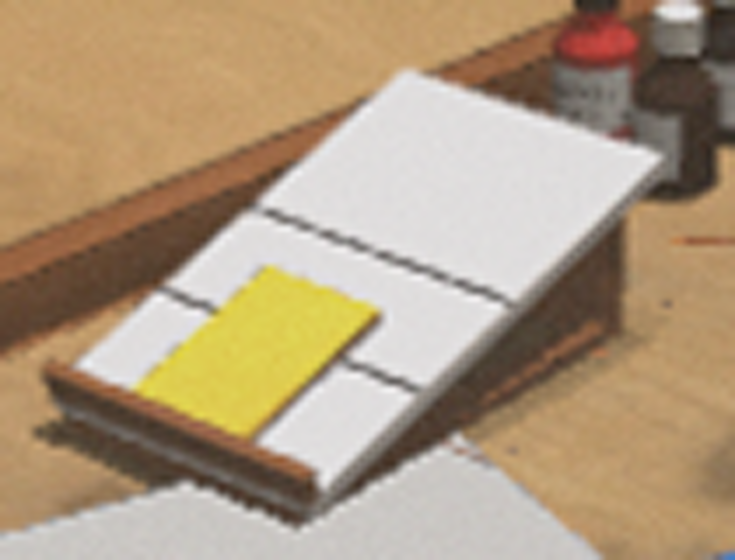

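```bash
cat > fit.py <<'E'
from h import *
from scipy.optimize import least_squares
T=np.array([(58,62),(364,36),(84,290),(392,264),(98,416),(407,389),(180,352),(312,343),(199,533),(327,522)],float)
Sc=np.array([(408,70),(663,155),(258,208),(517,305),(158,289),(424,390),(265,266),(381,315)],float)
T=(T+.5)/4.4-.5+[145,115]; Sc=(Sc+.5)/7-.5+[240,170]
B=np.array([(134,58,0),(134,-58,0),(48,58,0),(48,-58,0),(0,58,0),(0,-58,0),(22,25,6),(22,-25,6),(-48,25,6),(-48,-25,6)])/1000.
def proj(c,P):
    R=Ro.from_quat(c['rotation']).inv(); tv=-R.apply(c['eye'])
    return cv2.projectPoints(P,R.as_rotvec(),tv,np.array(c['camera_matrix']),np.array(c['dist']))[0].reshape(-1,2)
def pose(x): return Ro.from_euler('ZY',[x[3],x[4]]),x[:3]
def solve(use,free=True):
    def f(x):
        R,t=pose(x if free else np.r_[x[:4],-np.radians(16)]); P=R.apply(B)+t; r=[]
        if 't' in use: r.append((proj(load('top0'),P)-T).ravel())
        if 's' in use: r.append((proj(load('scene0'),P[:8])-Sc).ravel())
        return np.concatenate(r)
    x=least_squares(f,[.53,-.2,.025,.1,-.28][:5 if free else 4]).x; return x,f(x)
if __name__=='__main__':
  for u in ['t','s','ts']:
    x,r=solve(u,False); print(u,x.round(4),'rms',r.std().round(2)); 
  print(r.reshape(-1,2).round(1).tolist())
  print(solve('ts')[0])
E
python3 fit.py
```

```text
t [ 0.5346 -0.2006  0.0288  0.086 ] rms 0.4
s [ 0.5365 -0.198   0.0267  0.0822] rms 0.45
ts [ 0.5347 -0.2004  0.0281  0.0855] rms 0.43
[[-0.2, -0.3], [0.4, 0.0], [0.4, 0.1], [-0.4, 0.3], [0.8, -0.0], [-0.8, 0.3], [-0.5, 0.0], [-0.7, -0.4], [0.0, 0.2], [0.5, 0.2], [-0.2, -0.2], [0.6, -0.0], [-0.8, 0.0], [-0.4, 0.0], [0.4, 0.2], [-0.0, 0.6], [0.9, 0.0], [0.5, -0.8]]
[ 0.53465686 -0.20042142  0.02841695  0.08644954 -0.27304613]
```

```bash
cat > plan.py <<'E'
import sys
from h import *
def st():
    o=bot.get_obs(); M=Ro.from_quat(o['tool_rot']).as_matrix(); return o,M,np.degrees(np.arctan2(M[1,0],M[0,0]))
def plan(x,y,z,yaw,n):
    o,M,y0=st(); print('t',round(o['clock'],2),'tcp',o['eef_pos'].round(4),'yaw',y0.round(2),'F',o['ft_force'].round(1),'w',round(o['grip_width'],4),'zax',M[:,2].round(4))
    d=(np.array([x,y,z])-o['eef_pos']); dy=(yaw-y0+180)%360-180; print('delta',d.round(4),dy.round(2), 'tool', (M.T@d).round(4))
    for i in range(n):
        a=np.radians(y0+dy*i/n); ax=np.array([np.cos(a),np.sin(a)]); ay=np.array([np.sin(a),-np.cos(a)])
        print([round(float(v),4) for v in (ax@d[:2]/n,ay@d[:2]/n,-d[2]/n)]+[round(-dy/n,2)],end=', ')
        if i%8==7: print()
if __name__=='__main__': plan(*map(float,sys.argv[1:5]),n=int(sys.argv[5]))
E
python3 plan.py .4465 -.3863 .12 103.1 24
```

```text
t 0.15 tcp [0.1773 0.467  0.2416] yaw 69.21 F [-1.1  0.5 -0.3] w 0.0855 zax [-6.0e-04 -1.5e-03 -1.0e+00]
delta [ 0.2692 -0.8533 -0.1216] 33.89 tool [-0.702   0.5545  0.1228]
[-0.0293, 0.0231, 0.0051, np.float64(-1.41)], [-0.0298, 0.0224, 0.0051, np.float64(-1.41)], [-0.0304, 0.0216, 0.0051, np.float64(-1.41)], [-0.0309, 0.0209, 0.0051, np.float64(-1.41)], [-0.0314, 0.0201, 0.0051, np.float64(-1.41)], [-0.0319, 0.0193, 0.0051, np.float64(-1.41)], [-0.0323, 0.0185, 0.0051, np.float64(-1.41)], [-0.0328, 0.0177, 0.0051, np.float64(-1.41)], 
[-0.0332, 0.0169, 0.0051, np.float64(-1.41)], [-0.0336, 0.0161, 0.0051, np.float64(-1.41)], [-0.034, 0.0153, 0.0051, np.float64(-1.41)], [-0.0344, 0.0144, 0.0051, np.float64(-1.41)], [-0.0347, 0.0136, 0.0051, np.float64(-1.41)], [-0.035, 0.0127, 0.0051, np.float64(-1.41)], [-0.0353, 0.0118, 0.0051, np.float64(-1.41)], [-0.0356, 0.011, 0.0051, np.float64(-1.41)], 
[-0.0359, 0.0101, 0.0051, np.float64(-1.41)], [-0.0361, 0.0092, 0.0051, np.float64(-1.41)], [-0.0363, 0.0083, 0.0051, np.float64(-1.41)], [-0.0365, 0.0074, 0.0051, np.float64(-1.41)], [-0.0367, 0.0065, 0.0051, np.float64(-1.41)], [-0.0369, 0.0056, 0.0051, np.float64(-1.41)], [-0.037, 0.0047, 0.0051, np.float64(-1.41)], [-0.0371, 0.0038, 0.0051, np.float64(-1.41)],
```

>>> send_rows:
  increments:
    - [[-0.029,0.023,0,-1.4],[-0.03,0.022,0,-1.4],[-0.03,0.022,0,-1.4],[-0.031,0.021,0,-1.4],[-0.031,0.02,0,-1.4],[-0.032,0.019,0,-1.4],[-0.032,0.0185,0,-1.4],[-0.033,0.018,0,-1.4]]
  hand: -1

```text
clock: 0.95
eef_pos: [0.2688, 0.177, 0.2388]
tool_rot: [0.758, 0.653, -0.002, 0.001]
ft_force: [0.5, 0.3, -0.9]
grip_width: 0.0852
```

>>> send_rows:
  increments:
    - [[-0.033,0.017,0,-1.4],[-0.034,0.016,0,-1.4],[-0.034,0.015,0,-1.4],[-0.034,0.014,0,-1.4],[-0.035,0.0135,0,-1.4],[-0.035,0.013,0,-1.4],[-0.035,0.012,0,-1.4],[-0.036,0.011,0,-1.4]]

```text
clock: 1.75
eef_pos: [0.364, -0.118, 0.2399]
tool_rot: [0.687, 0.726, -0.001, 0.002]
ft_force: [0.7, 0.2, 0.4]
grip_width: 0.0858
```

```bash
python3 plan.py .4465 -.3863 .10 103.1 8
```

```text
t 1.75 tcp [ 0.364  -0.118   0.2399] yaw 93.18 F [0.7 0.2 0.4] w 0.0858 zax [ 9.0e-04 -3.6e-03 -1.0e+00]
delta [ 0.0825 -0.2683 -0.1399] 9.92 tool [-0.2719  0.0674  0.1409]
[-0.0341, 0.0084, 0.0175, np.float64(-1.24)], [-0.0342, 0.0077, 0.0175, np.float64(-1.24)], [-0.0344, 0.007, 0.0175, np.float64(-1.24)], [-0.0345, 0.0062, 0.0175, np.float64(-1.24)], [-0.0347, 0.0055, 0.0175, np.float64(-1.24)], [-0.0348, 0.0047, 0.0175, np.float64(-1.24)], [-0.0349, 0.004, 0.0175, np.float64(-1.24)], [-0.0349, 0.0032, 0.0175, np.float64(-1.24)],
```

>>> send_rows:
  increments:
    - [[-0.035,0.0085,0.018,-1.3],[-0.035,0.008,0.018,-1.3],[-0.035,0.007,0.018,-1.3],[-0.035,0.006,0.018,-1.3],[-0.035,0.0055,0.018,-1.3],[-0.035,0.005,0.018,-1.2],[-0.035,0.004,0.018,-1.2],[-0.035,0.003,0.016,-1.2]]

```text
clock: 2.55
eef_pos: [0.4516, -0.4034, 0.0945]
tool_rot: [0.619, 0.785, 0.0, 0.003]
ft_force: [0.1, -0.8, 0.8]
grip_width: 0.0854
```

```bash
python3 plan.py .4465 -.3863 .04 103.1 1; python3 -c "
from h import *
cam('wrist','w1'); cam('scene','s1')"
```

```text
t 2.55 tcp [ 0.4516 -0.4034  0.0945] yaw 103.5 F [ 0.1 -0.8  0.8] w 0.0854 zax [ 0.0056 -0.0034 -1.    ]
delta [-0.0051  0.0171 -0.0545] -0.4 tool [ 0.0181 -0.0012  0.0545]
[0.0178, -0.001, 0.0545, np.float64(0.4)],
```

View pics/w1.png

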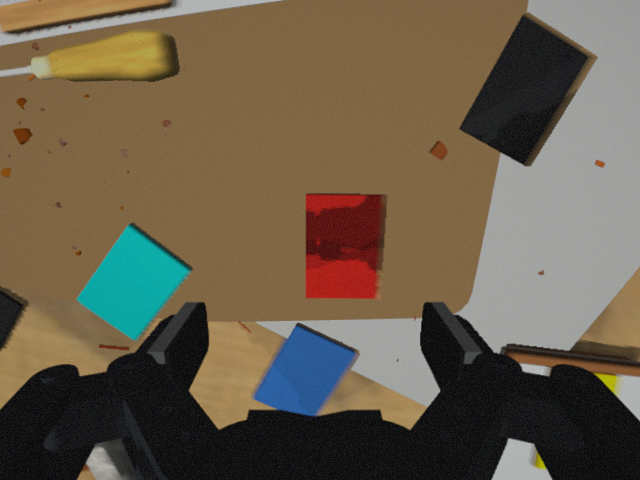

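```bash
cat >> h.py <<'E'
def rect(c,col,box,z):
    hsv=cv2.cvtColor(c['image'],cv2.COLOR_RGB2HSV); H,S,V=[hsv[...,i].astype(int) for i in range(3)]
    m={'red':((H<8)|(H>172))&(S>150)&(V>60),'black':V<65,'yel':(H>22)&(H<35)&(S>150)}[col].astype(np.uint8)
    mm=np.zeros(m.shape,np.uint8); x0,y0,x1,y1=box; mm[y0:y1,x0:x1]=m[y0:y1,x0:x1]
    mm=cv2.morphologyEx(mm,cv2.MORPH_OPEN,np.ones((3,3),np.uint8))
    k=max(cv2.findContours(mm,0,cv2.CHAIN_APPROX_NONE)[0],key=cv2.contourArea).reshape(-1,2).astype(float)
    p=onplane(c,k,np.array([0,0,z]),np.array([0,0,1.]))
    r=cv2.minAreaRect((p[:,:2]*1000).astype(np.float32)); return [np.round(x,1) for x in r]
E
python3 -c "
from h import *
c=load('w1'); print(rect(c,'red',(280,170,410,320),.006), rect(c,'black',(440,0,610,180),.006))
print(np.round(pts(c,[[342,230],[420,180],[525,90],[525,300]]),4))
"
```

```text
[array([ 444.1, -387.3]), array([69.2, 46.7]), np.float64(13.1)] [array([ 329.9, -309. ]), array([49.1, 67.8]), np.float64(77.4)]
[[ 0.4331 -0.3906  0.0044]
 [ 0.3918 -0.3513  0.0005]
 [ 0.3282 -0.3102  0.0067]
 [ 0.4528 -0.2541 -0.    ]]
```

```bash
python3 -c "
from h import *
c=load('w1'); o=bot.get_obs(); M=Ro.from_quat(o['tool_rot']).as_matrix()
for uv in [(180,307),(195,307),(200,312),(204,325),(190,320),(428,310),(435,310),(450,308),(440,325)]:
    p=pts(c,[uv]); print(uv,c['range_z'][uv[1],uv[0]],(M.T@(p[0]-o['eef_pos'])).round(4))
"
```

```text
(180, 307) 0.24912491 [-0.0919  0.0424  0.0916]
(195, 307) 0.13347426 [-0.0432 -0.0107 -0.0132]
(200, 312) 0.13442196 [-0.0416 -0.0085 -0.0129]
(204, 325) 0.13916248 [-0.0416 -0.0014 -0.01  ]
(190, 320) 0.12554795 [-0.0424 -0.0099 -0.0217]
(428, 310) 0.13586602 [ 0.0438 -0.0088 -0.0112]
(435, 310) 0.13040437 [ 0.0446 -0.0113 -0.0161]
(450, 308) 0.24843085 [0.0946 0.0422 0.0912]
(440, 325) 0.12144928 [ 0.0433 -0.0106 -0.0257]
```

```bash
cat > tip.py <<'E'
from h import *
import sys
c=load(sys.argv[1]); o=bot.get_obs(); M=Ro.from_quat(o['tool_rot']).as_matrix()
vs,us=np.mgrid[200:420,60:600]; uv=np.c_[us.ravel(),vs.ravel()]
p=(pts(c,uv)-o['eef_pos'])@M
z=c['range_z'][200:420,60:600].ravel(); k=(z<.17)&(z>0.05)
p=p[k];uv=uv[k]
for s in (-1,1):
    q=p[p[:,0]*s>0.01]; i=np.argsort(-q[:,2])[:400:40]; print(s,q[i].round(4).tolist(), uv[p[:,0]*s>0.01][i].tolist())
E
python3 tip.py w1
```

```text
-1 [[-0.0422, 0.0016, -0.0047], [-0.042, -0.0038, -0.0065], [-0.0418, -0.0082, -0.0074], [-0.0419, 0.0013, -0.0084], [-0.0417, 0.0013, -0.0092], [-0.0421, -0.0052, -0.0098], [-0.042, 0.004, -0.0104], [-0.042, 0.0024, -0.0111], [-0.0422, 0.006, -0.0116], [-0.052, -0.0067, -0.0121]] [[207, 325], [205, 315], [204, 306], [205, 329], [205, 330], [202, 316], [204, 338], [203, 335], [203, 344], [174, 315]]
1 [[0.0437, -0.0006, -0.0047], [0.0434, -0.0036, -0.0062], [0.0434, -0.0089, -0.0073], [0.0437, 0.006, -0.0081], [0.0466, -0.0109, -0.0088], [0.0433, -0.0024, -0.0096], [0.0439, 0.0055, -0.0103], [0.0502, -0.0103, -0.0109], [0.0436, -0.0025, -0.0113], [0.0438, -0.002, -0.012]] [[421, 321], [422, 316], [424, 305], [422, 340], [434, 302], [424, 323], [424, 342], [445, 306], [426, 325], [427, 327]]
```

```bash
python3 plan.py .4455 -.3865 .010 103.1 8
```

```text
t 2.65 tcp [ 0.4508 -0.4049  0.0914] yaw 103.27 F [-0.5  1.5 -0.8] w 0.0855 zax [ 0.0026 -0.0021 -1.    ]
delta [-0.0053  0.0184 -0.0814] -0.17 tool [ 0.0193 -0.0011  0.0814]
[0.0024, -0.0001, 0.0102, np.float64(0.02)], [0.0024, -0.0001, 0.0102, np.float64(0.02)], [0.0024, -0.0001, 0.0102, np.float64(0.02)], [0.0024, -0.0001, 0.0102, np.float64(0.02)], [0.0024, -0.0001, 0.0102, np.float64(0.02)], [0.0024, -0.0001, 0.0102, np.float64(0.02)], [0.0024, -0.0001, 0.0102, np.float64(0.02)], [0.0024, -0.0001, 0.0102, np.float64(0.02)],
```

>>> send_rows:
  increments:
    - [[0.006,0,0.015,0],[0.006,0,0.015,0],[0.006,-0.001,0.015,0],[0.001,0,0.015,0],[0,0,0.012,0],[0,0,0.005,0],[0,0,0.002,0],[0,0,0,0]]

```text
clock: 3.45
eef_pos: [0.4444, -0.3836, 0.0094]
tool_rot: [0.621, 0.784, 0.001, -0.0]
ft_force: [-0.4, -0.3, -0.5]
grip_width: 0.085
```

```bash
python3 plan.py .4455 -.3865 .0085 103.1 1
```

```text
t 3.45 tcp [ 0.4444 -0.3836  0.0094] yaw 103.18 F [-0.4 -0.3 -0.5] w 0.085 zax [ 4.0e-04  1.4e-03 -1.0e+00]
delta [ 0.0011 -0.0029 -0.0009] -0.08 tool [-0.0031  0.0004  0.0009]
[-0.0031, 0.0004, 0.0009, np.float64(0.08)],
```

>>> send_rows:
  increments:
    - [[-0.0025,0,0.0005,0],[0,0,0,0],[0,0,0,0],[0,0,0,0],[0,0,0,0],[0,0,0,0],[0,0,0,0],[0,0,0,0]]
  hand: 1

```text
clock: 4.25
eef_pos: [0.4467, -0.3881, 0.0121]
tool_rot: [0.621, 0.783, 0.001, 0.003]
ft_force: [0.1, 0.4, -0.6]
grip_width: 0.0472
```

```bash
python3 plan.py .4455 -.3865 .0085 103.1 1;  python3 -c "
from h import *
cam('wrist','w2')"
```

```text
t 4.25 tcp [ 0.4467 -0.3881  0.0121] yaw 103.15 F [ 0.1  0.4 -0.6] w 0.0472 zax [ 0.0047 -0.0023 -1.    ]
delta [-0.0012  0.0016 -0.0036] -0.05 tool [ 0.0019 -0.0009  0.0036]
[0.0019, -0.0008, 0.0036, np.float64(0.05)],
```

View pics/w2.png

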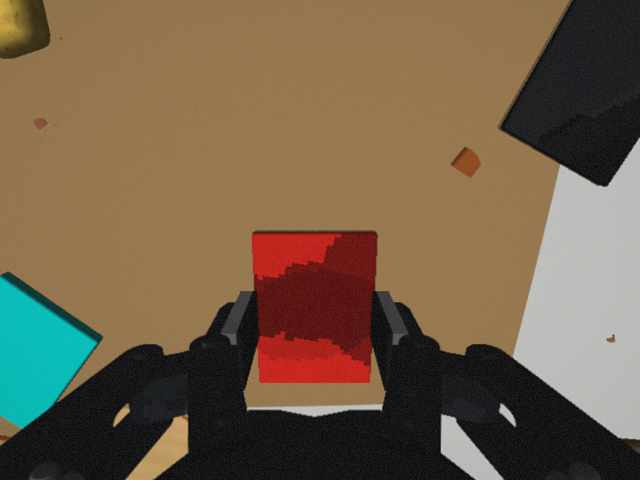

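>>> send_rows:
  increments:
    - [[0,0,0,0],[0,0,0,0],[0,0,0,0],[0,0,0,0],[0,0,-0.005,0],[0,0,-0.01,0],[0,0,-0.015,0],[0,0,-0.01,0]]

```text
clock: 5.1
eef_pos: [0.4454, -0.387, 0.0529]
tool_rot: [0.621, 0.783, 0.001, 0.0]
ft_force: [-0.4, -0.7, 0.3]
grip_width: 0.0472
```

```bash
python3 plan.py .4455 -.3865 .0085 103.1 1;  python3 -c "
from h import *
cam('wrist','w3');cam('scene','s3')"; python3 tip.py w3;python3 plan.py .4455 -.3865 .0085 103.1 1
```

```text
t 5.1 tcp [ 0.4454 -0.387   0.0529] yaw 103.16 F [-0.4 -0.7  0.3] w 0.0472 zax [ 1.6e-03  5.0e-04 -1.0e+00]
delta [ 0.0001  0.0005 -0.0444] -0.06 tool [0.0005 0.0001 0.0444]
[0.0005, 0.0002, 0.0444, np.float64(0.06)], -1 [[-0.0117, -0.0364, 0.0124], [-0.0188, -0.0369, 0.0103], [-0.0201, -0.0366, 0.0083], [-0.0165, -0.0363, 0.0078], [-0.0199, 0.0231, 0.0077], [-0.0161, -0.0364, 0.0076], [-0.0217, 0.0149, 0.0075], [-0.0127, 0.0173, 0.0074], [-0.0132, -0.0244, 0.0074], [-0.0225, -0.0162, 0.0073]] [[284, 230], [266, 230], [262, 232], [271, 233], [268, 363], [272, 233], [263, 347], [284, 352], [280, 262], [258, 281]]
1 [[0.0135, -0.0364, 0.012], [0.0185, -0.0366, 0.0098], [0.0246, -0.037, 0.0083], [0.0118, -0.0216, 0.0078], [0.0106, 0.0215, 0.0076], [0.0219, -0.0129, 0.0075], [0.0198, 0.0219, 0.0074], [0.015, -0.0368, 0.0073], [0.0115, -0.0153, 0.0073], [0.0233, 0.0213, 0.0072]] [[346, 230], [359, 231], [375, 231], [342, 268], [337, 360], [366, 288], [358, 361], [351, 232], [341, 283], [366, 360]]
t 5.2 tcp [ 0.4463 -0.3877  0.0537] yaw 103.16 F [-0.6  0.5  0.2] w 0.0471 zax [ 0.0038 -0.0015 -1.    ]
delta [-0.0008  0.0012 -0.0452] -0.06 tool [ 0.0015 -0.0006  0.0452]
[0.0014, -0.0005, 0.0452, np.float64(0.06)],
```

View pics/w3.png

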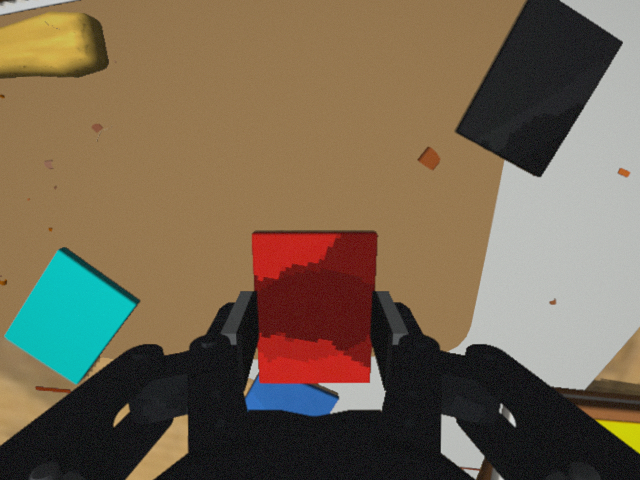

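```bash
cat > held.py <<'E'
from h import *
import sys
def held(tag,col):
    c=load(tag); o=bot.get_obs(); M=Ro.from_quat(o['tool_rot']).as_matrix()
    hsv=cv2.cvtColor(c['image'],cv2.COLOR_RGB2HSV).astype(int); H,S,V=[hsv[...,i] for i in range(3)]
    vs,us=np.mgrid[215:400,240:390]; uv=np.c_[us.ravel(),vs.ravel()]; p=(pts(c,uv)-o['eef_pos'])@M
    k=(abs(p[:,2]-.007)<.02)&(abs(p[:,0])<.017)
    if col=='red': k&=((H<8)|(H>172))[vs,us].ravel()&(S>150)[vs,us].ravel()
    q=p[k]; A=np.c_[q[:,1],q[:,0],np.ones(len(q))]; co=np.linalg.lstsq(A,q[:,2],rcond=None)[0]
    for _ in range(3):
        r=abs(A@co-q[:,2])<.003; co=np.linalg.lstsq(A[r],q[r,2],rcond=None)[0]
    print('n',len(q),'z=',co.round(4),'tilt deg',np.degrees(np.arctan(co[:2])).round(2),'y range',np.percentile(q[r,1],[0.3,99.7]).round(4))
held(*sys.argv[1:])
E
python3 held.py w3 red; python3 plan.py .566 -.1977 .11 94.9 8; python3 -c "
from h import *
c=load('w3');print(rect(c,'black',(440,0,640,190),.006))"
```

```text
n 12287 z= [ 0.0035 -0.0042  0.0064] tilt deg [ 0.2  -0.24] y range [-0.0368  0.0323]
t 5.2 tcp [ 0.4463 -0.3877  0.0537] yaw 103.16 F [-0.6  0.5  0.2] w 0.0471 zax [ 0.0038 -0.0015 -1.    ]
delta [0.1197 0.19   0.0563] -8.26 tool [ 0.1577  0.16   -0.0562]
[0.0197, 0.02, -0.007, np.float64(1.03)], [0.0201, 0.0196, -0.007, np.float64(1.03)], [0.0204, 0.0193, -0.007, np.float64(1.03)], [0.0208, 0.0189, -0.007, np.float64(1.03)], [0.0211, 0.0185, -0.007, np.float64(1.03)], [0.0214, 0.0181, -0.007, np.float64(1.03)], [0.0218, 0.0177, -0.007, np.float64(1.03)], [0.0221, 0.0173, -0.007, np.float64(1.03)], 
[array([ 329. , -307.7]), array([49.8, 69.6]), np.float64(77.5)]
```

```bash
python3 - <<'E'
from h import *
c=load('w3'); o=bot.get_obs(); M=Ro.from_quat(o['tool_rot']).as_matrix()
vs,us=np.mgrid[270:350,200:430]; uv=np.c_[us.ravel(),vs.ravel()]; p=(pts(c,uv)-o['eef_pos'])@M
sat=c['image'].astype(int).ptp(2)[vs,us].ravel() if hasattr(np.ndarray,'ptp') else np.ptp(c['image'].astype(int),axis=2)[vs,us].ravel()
k=(abs(p[:,2])<.05)&(sat<25)
for s in(-1,1):
    q=p[k&(p[:,0]*s>.015)]; u=uv[k&(p[:,0]*s>.015)]; i=np.argsort(-q[:,2])[:300:30]; print(np.c_[u[i],q[i].round(4)*1000].tolist())
a=c['image'][220:400,200:440,::-1]; cv2.imwrite('pics/w3c.png',cv2.resize(a,None,fx=3.2,fy=3.2,interpolation=cv2.INTER_CUBIC))
a=load('s3')['image'][200:320,220:400,::-1]; cv2.imwrite('pics/s3c.png',cv2.resize(a,None,fx=4,fy=4,interpolation=cv2.INTER_CUBIC))
E
```

```text
Traceback (most recent call last):
AttributeError: `ptp` was removed from the ndarray class in NumPy 2.0. Use np.ptp(arr, ...) instead.
```

```bash
python3 - <<'E'
from h import *
c=load('w3'); o=bot.get_obs(); M=Ro.from_quat(o['tool_rot']).as_matrix()
vs,us=np.mgrid[270:350,200:430]; uv=np.c_[us.ravel(),vs.ravel()]; p=(pts(c,uv)-o['eef_pos'])@M
sat=np.ptp(c['image'].astype(int),axis=2)[vs,us].ravel()
k=(abs(p[:,2])<.05)&(sat<25)
for s in(-1,1):
    m=k&(p[:,0]*s>.015); q=p[m]; u=uv[m]; i=np.argsort(-q[:,2])[:300:30]; print(np.c_[u[i],(q[i]*1000).round(1)].tolist())
a=c['image'][220:400,200:440,::-1]; cv2.imwrite('pics/w3c.png',cv2.resize(a,None,fx=3.2,fy=3.2,interpolation=cv2.INTER_CUBIC))
a=load('s3')['image'][200:320,220:400,::-1]; cv2.imwrite('pics/s3c.png',cv2.resize(a,None,fx=4,fy=4,interpolation=cv2.INTER_CUBIC))
E
```

```text
[[243.0, 291.0, -28.6, -12.4, 5.9], [256.0, 297.0, -23.1, -10.5, 4.1], [241.0, 293.0, -28.8, -12.8, 3.0], [249.0, 294.0, -25.5, -12.6, 2.4], [252.0, 295.0, -24.2, -12.5, 1.6], [246.0, 296.0, -26.5, -12.3, 1.1], [256.0, 322.0, -23.0, -1.2, 0.4], [238.0, 296.0, -29.4, -12.9, -0.2], [232.0, 306.0, -31.9, -8.8, -0.6], [227.0, 307.0, -33.8, -8.7, -1.3]]
[[385.0, 291.0, 29.5, -12.3, 5.7], [379.0, 292.0, 26.7, -12.8, 3.7], [372.0, 297.0, 23.8, -11.0, 2.8], [371.0, 332.0, 23.9, 4.3, 1.9], [387.0, 294.0, 29.4, -13.0, 1.4], [389.0, 295.0, 30.1, -12.8, 0.8], [400.0, 305.0, 34.6, -8.7, 0.1], [375.0, 297.0, 24.4, -12.5, -0.5], [373.0, 326.0, 24.0, -0.2, -1.2], [372.0, 333.0, 23.7, 2.7, -1.7]]
```

View pics/w3c.png

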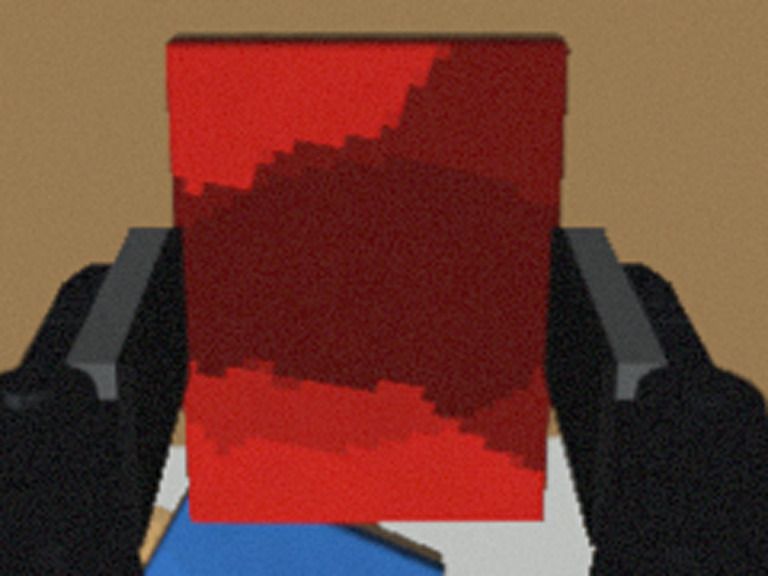

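View pics/s3c.png

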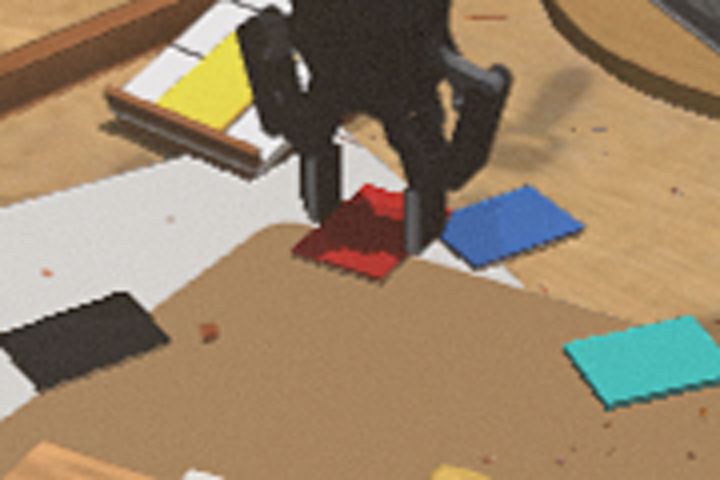

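>>> send_rows:
  increments:
    - [[0.02,0.02,-0.01,1],[0.02,0.02,-0.01,1],[0.02,0.019,-0.01,1],[0.021,0.019,-0.01,1],[0.021,0.0185,-0.006,1],[0.021,0.018,0,1],[0.021,0.018,0,1],[0.012,0.018,0,1]]

```text
clock: 6.0
eef_pos: [0.5699, -0.2052, 0.1007]
tool_rot: [0.68, 0.734, 0.0, 0.002]
ft_force: [-0.2, -0.1, -1.1]
grip_width: 0.0469
```

```bash
python3 plan.py .5678 -.1975 .08 94.9 4
```

```text
t 6.0 tcp [ 0.5699 -0.2052  0.1007] yaw 94.39 F [-0.2 -0.1 -1.1] w 0.0469 zax [ 0.0028 -0.0014 -1.    ]
delta [-0.0021  0.0077 -0.0207] 0.51 tool [ 0.0079 -0.0015  0.0207]
[0.002, -0.0004, 0.0052, np.float64(-0.13)], [0.002, -0.0004, 0.0052, np.float64(-0.13)], [0.002, -0.0004, 0.0052, np.float64(-0.13)], [0.002, -0.0004, 0.0052, np.float64(-0.13)],
```

>>> send_rows:
  increments:
    - [[0.003,-0.0005,0.007,-0.2],[0.003,-0.0005,0.007,-0.2],[0.001,0,0.006,0],[0,0,0,0],[0,0,0,0],[0,0,0,0],[0,0,0,0],[0,0,0,0]]

```text
clock: 6.8
eef_pos: [0.5664, -0.1985, 0.0776]
tool_rot: [0.677, 0.736, -0.001, 0.0]
ft_force: [0.1, -0.5, 0.1]
grip_width: 0.0474
```

```bash
python3 plan.py .5678 -.1975 .0597 94.9 1;  python3 -c "
from h import *
cam('top','t4');cam('scene','s4');cam('wrist','w4')
a=load('t4')['image'][90:270,120:330,::-1]; cv2.imwrite('pics/t4c.png',cv2.resize(a,None,fx=3.3,fy=3.3,interpolation=cv2.INTER_CUBIC))
a=load('s4')['image'][150:260,220:370,::-1]; cv2.imwrite('pics/s4c.png',cv2.resize(a,None,fx=5,fy=5,interpolation=cv2.INTER_CUBIC))
"; python3 held.py w4 red; python3 plan.py .5678 -.1975 .0597 94.9 1
```

```text
t 6.8 tcp [ 0.5664 -0.1985  0.0776] yaw 94.8 F [ 0.1 -0.5  0.1] w 0.0474 zax [-3.0e-04 -1.1e-03 -1.0e+00]
delta [ 0.0014  0.001  -0.0179] 0.1 tool [0.0009 0.0015 0.0179]
[0.0009, 0.0015, 0.0179, np.float64(-0.1)], n 12287 z= [ 0.0021 -0.0005  0.0055] tilt deg [ 0.12 -0.03] y range [-0.0361  0.033 ]
t 6.95 tcp [ 0.5665 -0.1983  0.0776] yaw 94.82 F [ 0.4  1.  -0.5] w 0.0468 zax [-3.0e-04 -1.1e-03 -1.0e+00]
delta [ 0.0013  0.0008 -0.0179] 0.08 tool [0.0007 0.0014 0.0179]
[0.0007, 0.0014, 0.0179, np.float64(-0.08)],
```

View pics/t4c.png

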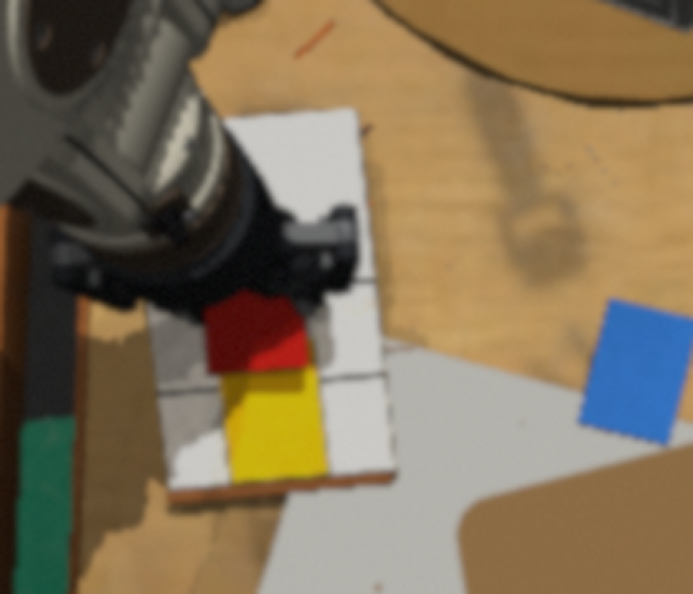

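View pics/w4.png

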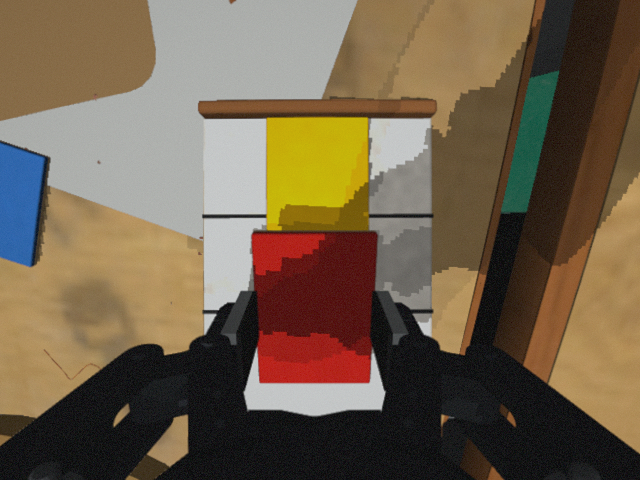

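View pics/s4c.png

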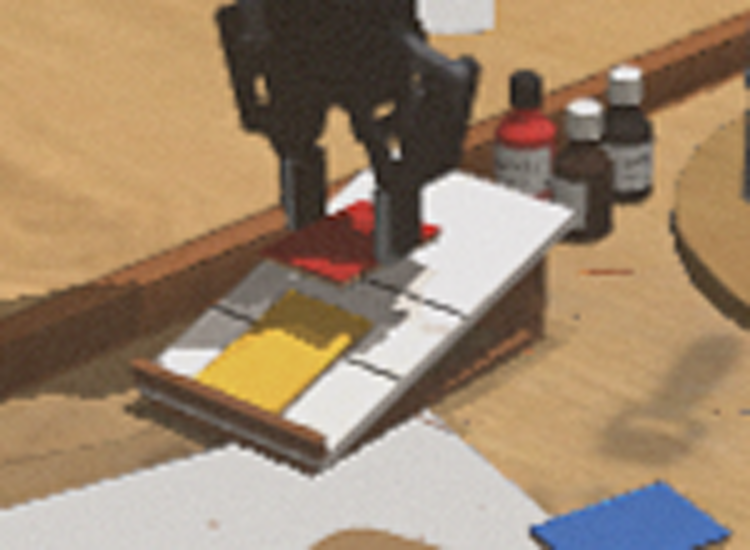

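```bash
python3 -c "
from h import *
a=load('w4')['image'][90:325,190:445,::-1]; cv2.imwrite('pics/w4c.png',cv2.resize(a,None,fx=2.5,fy=2.5,interpolation=cv2.INTER_CUBIC))
c=load('w4'); print(c['camera_matrix'],c['dist'])
"
```

```text
[[362.87549168   0.         314.10235031]
 [  0.         362.87549168 241.66805524]
 [  0.           0.           1.        ]] [-0.04260706  0.          0.          0.          0.        ]
```

View pics/w4c.png

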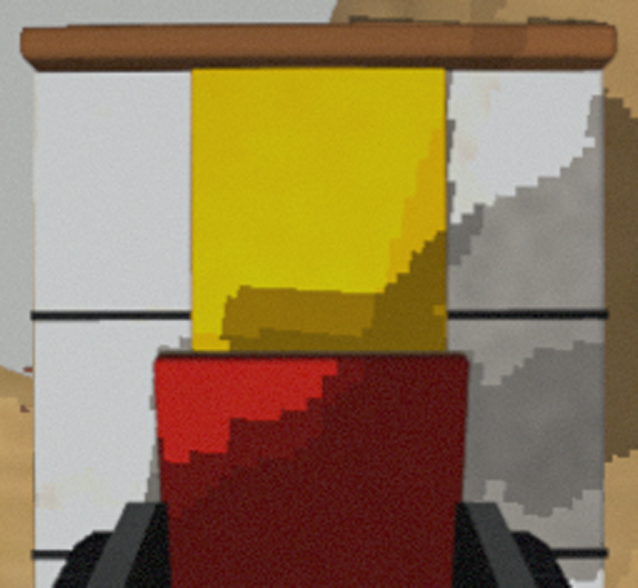

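```bash
python3 - <<'E'
from fit import *
c=load('w4'); o=bot.get_obs(); M=Ro.from_quat(o['tool_rot']).as_matrix()
f=lambda a:(np.array(a,float)+.5)/2.5-.5+[190,90]
U=f([(33,315),(606,314.5),(33,553),(606,552),(192,68.5),(446,68.5)])
B2=np.array([(0,-58,0),(0,58,0),(48,-58,0),(48,58,0),(-48,-25,6),(-48,25,6)])/1000.
def g(x):
    R,t=pose(np.r_[x[:4],-np.radians(16)]); return (proj(c,R.apply(B2)+t)-U).ravel()
r=least_squares(g,[.5347,-.2004,.0281,.0855]); print(r.x.round(4),g(r.x).round(1))
# with z fixed
for z in (.027,.0281,.029):
    h=lambda y:g(np.r_[y[:2],z,y[2]]); q=least_squares(h,[.5347,-.2004,.0855]); print(z,q.x.round(4),h(q.x).std().round(2))
# red corners with plate top at tool z .006
zt=o['eef_pos'][2]-.006
near=f([(155,358),(468,357)]); far=np.array([(258.5,383),(371,382.5)])
for n,uv in(('near',near),('far',far)):
    for zz in (zt,):
        P=onplane(c,uv,np.array([0,0,zz]),np.array([0,0,1.])); print(n,P.round(4).tolist(),((P-o['eef_pos'])@M).round(4).tolist(), np.linalg.norm(P[1]-P[0]).round(4))
E
```

```text
[ 0.5328 -0.2002  0.0299  0.0851] [-0.2  0.3 -0.   0.2  0.3 -0.2 -0.2 -0.  -0.3 -0.1  0.4 -0.2]
0.027 [ 0.5333 -0.2001  0.0851] 1.44
0.0281 [ 0.5331 -0.2001  0.0851] 0.93
0.029 [ 0.533  -0.2001  0.0851] 0.51
near [[0.5328, -0.2263, 0.0716], [0.5285, -0.1774, 0.0716]] [[-0.0251, -0.0359, 0.006], [0.024, -0.0361, 0.006]] 0.0491
far [[0.6024, -0.221, 0.0716], [0.5978, -0.1707, 0.0716]] [[-0.0257, 0.0338, 0.006], [0.0248, 0.0336, 0.006]] 0.0505
```

>>> send_rows:
  increments:
    - [[0.001,-0.001,0.004,0],[0,0,0.004,0],[0,0,0.004,0],[0,0,0.003,0],[0,0,0.001,0],[0,0,0,0],[0,0,0,0],[0,0,0,0]]

```text
clock: 7.75
eef_pos: [0.5658, -0.1972, 0.0615]
tool_rot: [0.677, 0.736, -0.0, 0.001]
ft_force: [-2.1, 0.6, 1.7]
grip_width: 0.0472
```

```bash
python3 plan.py .5665 -.197 .0597 94.9 1;  python3 -c "
from h import *
cam('wrist','w5')"; python3 held.py w5 red; python3 plan.py .5665 -.197 .0597 94.9 1
```

```text
t 7.75 tcp [ 0.5658 -0.1972  0.0615] yaw 94.85 F [-2.1  0.6  1.7] w 0.0472 zax [ 0.0011 -0.0017 -1.    ]
delta [ 0.0007  0.0002 -0.0018] 0.05 tool [0.0002 0.0007 0.0018]
[0.0002, 0.0007, 0.0018, np.float64(-0.05)], n 12342 z= [-0.0135 -0.0006  0.0055] tilt deg [-0.77 -0.03] y range [-0.0361  0.0332]
t 7.8 tcp [ 0.5658 -0.1972  0.0615] yaw 94.85 F [-1.2  0.4  2.1] w 0.0471 zax [ 0.0011 -0.0017 -1.    ]
delta [ 0.0007  0.0002 -0.0018] 0.05 tool [0.0002 0.0007 0.0018]
[0.0002, 0.0007, 0.0018, np.float64(-0.05)],
```

View pics/w5.png

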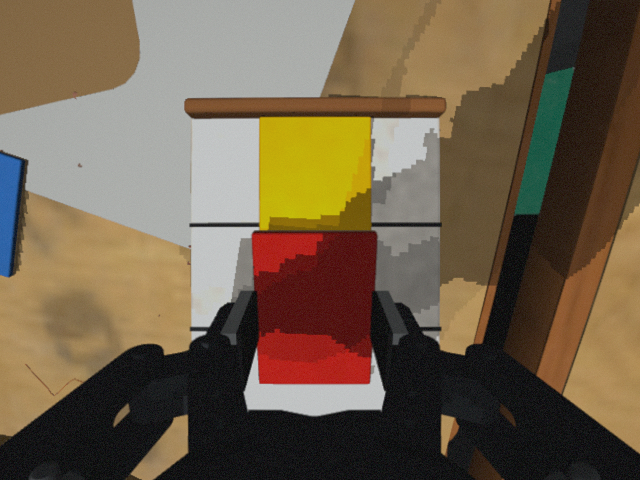

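>>> send_rows:
  increments:
    - [[0,0,0.0015,0],[0,0,0.0015,0],[0,0,0.0015,0],[0,0,0,0],[0,0,0,0],[0,0,0,0],[0,0,0,0],[0,0,0,0]]

```text
clock: 8.6
eef_pos: [0.5657, -0.1973, 0.0609]
tool_rot: [0.677, 0.736, 0.0, 0.002]
ft_force: [-1.5, -0.4, 3.3]
grip_width: 0.0469
```

```bash
python3 -c "
from h import *
cam('wrist','w6')"; python3 held.py w6 red; python3 plan.py .5665 -.197 .0597 94.9 1
```

```text
n 12375 z= [-0.026  -0.0019  0.0055] tilt deg [-1.49 -0.11] y range [-0.036   0.0328]
t 8.65 tcp [ 0.5657 -0.1973  0.0609] yaw 94.86 F [-1.1 -0.2  3.1] w 0.047 zax [ 0.0035 -0.0021 -1.    ]
delta [ 0.0008  0.0003 -0.0012] 0.04 tool [0.0002 0.0008 0.0012]
[0.0002, 0.0008, 0.0012, np.float64(-0.04)],
```

View pics/w6.png

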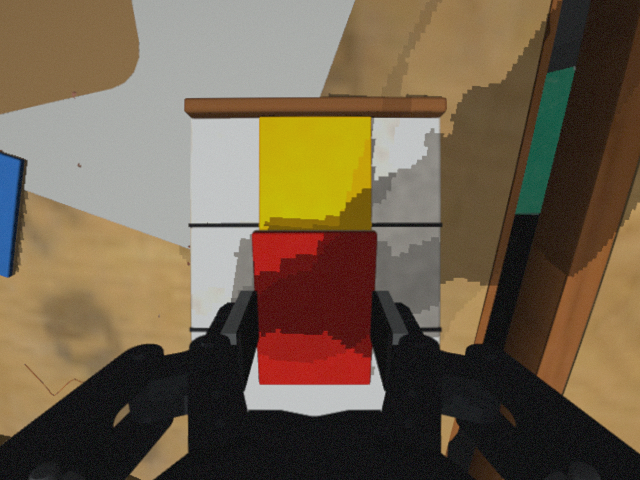

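>>> send_rows:
  increments:
    - [[0,0,0.003,0],[0,0,0.003,0],[0,0,0.003,0],[0,0,0.003,0],[0,0,0.003,0],[0,0,0.003,0],[0,0,0.002,0],[0,0,0.002,0]]

```text
clock: 9.45
eef_pos: [0.5653, -0.1974, 0.056]
tool_rot: [0.677, 0.736, 0.002, 0.005]
ft_force: [-6.3, 1.4, 13.7]
grip_width: 0.0471
```

```bash
python3 -c "
from h import *
cam('wrist','w7')"; python3 held.py w7 red; python3 plan.py .5665 -.197 .0597 94.9 1
```

```text
n 12927 z= [-0.1444 -0.0027  0.0049] tilt deg [-8.22 -0.15] y range [-0.0352  0.0329]
t 9.5 tcp [ 0.5653 -0.1974  0.056 ] yaw 94.76 F [-5.9  1.7 14.3] w 0.0475 zax [ 0.0108 -0.0037 -0.9999]
delta [0.0012 0.0004 0.0037] 0.14 tool [ 0.0003  0.0013 -0.0037]
[0.0003, 0.0013, -0.0037, np.float64(-0.14)],
```

View pics/w7.png

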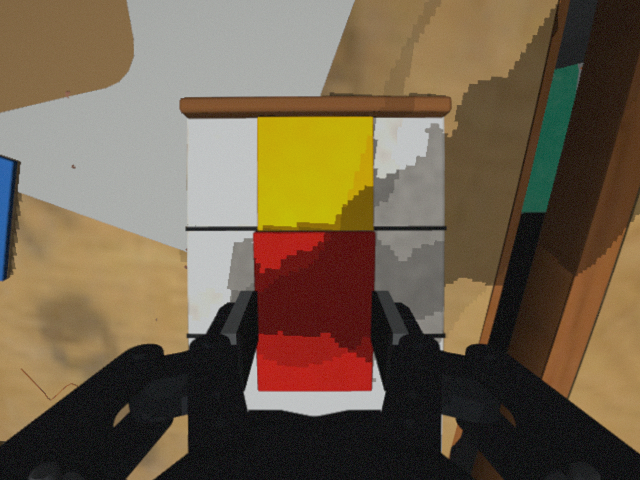

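```bash
python3 -c "
from h import *
a=load('w7')['image'][90:345,180:455,::-1]; cv2.imwrite('pics/w7c.png',cv2.resize(a,None,fx=2.3,fy=2.3,interpolation=cv2.INTER_CUBIC))"
```

```text
(no output)
```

View pics/w7c.png

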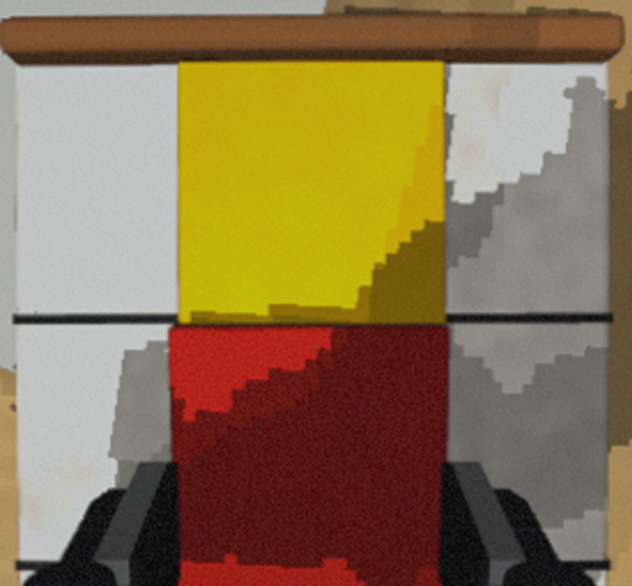

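```bash
cat > rel.py <<'E'
from fit import *
B2=np.array([(0,-58,0),(0,58,0),(48,-58,0),(48,58,0),(-48,-25,6),(-48,25,6)])/1000.
def rel(tag,U,ptsets,x0=[.5329,-.2002,.029,.0851]):
    """ptsets: list of (pixels, n height m)"""
    c=load(tag)
    def g(x):
        R,t=pose(np.r_[x[:4],-np.radians(16)]); return (proj(c,R.apply(B2[:len(U)])+t)-U).ravel()
    x=least_squares(g,x0).x; print('line_low',x.round(4),'res',g(x).round(1))
    R,t=pose(np.r_[x[:4],-np.radians(16)]); N=R.apply([0,0,1])
    for uv,n in ptsets:
        P=onplane(c,np.array(uv,float),t+N*n,N); print('board mm',(R.inv().apply(P-t)*1000).round(1).tolist())
E
python3 - <<'E'
from rel import *
f=lambda a:(np.array(a,float)+.5)/2.3-.5+[180,90]
rel('w7',f([(16.5,319.5),(609,317.5),(16.5,565),(609,565),(178.5,61),(444,61)]),[(f([(169,327),(448,325)]),.0148)])
E
```

```text
line_low [ 0.5329 -0.2002  0.0302  0.086 ] res [-0.8  0.1  0.5  0.4  0.4 -0.4 -0.3 -0.6 -0.4  0.4  0.6 -0. ]
board mm [[1.7, -25.2, 14.8], [1.4, 24.0, 14.8]]
```

>>> send_rows:
  increments:
    - [[0,0,0,0],[0,0,0,0],[0,0,0,0],[0,0,-0.005,0],[0,0,-0.015,0],[0,0,-0.02,0],[0,0,-0.02,0],[0,0,-0.02,0]]
  hand: -1

```text
clock: 10.3
eef_pos: [0.5618, -0.196, 0.132]
tool_rot: [0.677, 0.736, 0.0, 0.0]
ft_force: [-0.1, -0.5, 0.5]
grip_width: 0.0853
```

```bash
python3 -c "
from h import *
cam('wrist','w8')
a=load('w8')['image'][90:440,140:490,::-1]; cv2.imwrite('pics/w8c.png',cv2.resize(a,None,fx=1.7,fy=1.7,interpolation=cv2.INTER_CUBIC))"; python3 plan.py .330 -.3077 .06 77.5 16
```

```text
t 10.35 tcp [ 0.5638 -0.1967  0.136 ] yaw 94.77 F [ 1.1 -0.2  2.1] w 0.0853 zax [ 0.0062 -0.002  -1.    ]
delta [-0.2338 -0.111  -0.076 ] -17.27 tool [-0.091  -0.2427  0.0748]
[-0.0057, -0.0151, 0.0048, np.float64(1.08)], [-0.006, -0.015, 0.0048, np.float64(1.08)], [-0.0063, -0.0149, 0.0048, np.float64(1.08)], [-0.0065, -0.0148, 0.0048, np.float64(1.08)], [-0.0068, -0.0147, 0.0048, np.float64(1.08)], [-0.0071, -0.0145, 0.0048, np.float64(1.08)], [-0.0074, -0.0144, 0.0048, np.float64(1.08)], [-0.0076, -0.0143, 0.0048, np.float64(1.08)], 
[-0.0079, -0.0141, 0.0048, np.float64(1.08)], [-0.0082, -0.014, 0.0048, np.float64(1.08)], [-0.0084, -0.0138, 0.0048, np.float64(1.08)], [-0.0087, -0.0136, 0.0048, np.float64(1.08)], [-0.0089, -0.0135, 0.0048, np.float64(1.08)], [-0.0092, -0.0133, 0.0048, np.float64(1.08)], [-0.0094, -0.0131, 0.0048, np.float64(1.08)], [-0.0097, -0.013, 0.0048, np.float64(1.08)],
```

View pics/w8c.png

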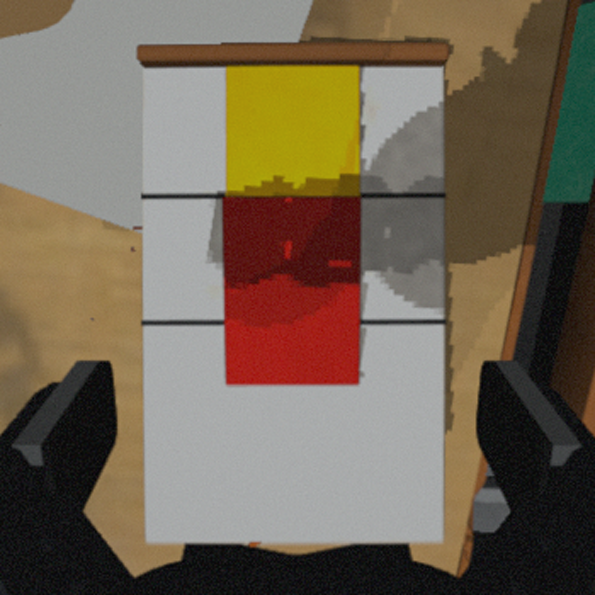

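```bash
python3 - <<'E'
from rel import *
f=lambda a:(np.array(a,float)+.5)/1.7-.5+[140,90]
rel('w8',f([(142.5,196),(445,196),(142.5,322),(445,322),(226,66),(360,66)]),[(f([(223,198),(361,198)]),.0148),(f([(225.5,384),(360,384)]),.0062)])
E
```

```text
line_low [ 0.5329 -0.2     0.0308  0.0837] res [-0.3  0.3  0.1  0.1 -0.1 -0.1  0.  -0.3  0.2  0.1  0.2  0. ]
board mm [[2.0, -25.2, 14.8], [2.1, 24.2, 14.8]]
board mm [[70.6, -25.4, 6.2], [70.6, 24.8, 6.2]]
```

>>> send_rows:
  increments:
    - [[-0.0115,-0.03,0.005,2.2],[-0.0125,-0.03,0.005,2.2],[-0.0135,-0.0295,0.008,2.2],[-0.0145,-0.029,0.01,2.2],[-0.0155,-0.028,0.012,2.2],[-0.0165,-0.0275,0.012,2.2],[-0.017,-0.027,0.012,2.2],[-0.015,-0.022,0.012,1.8]]

```text
clock: 11.15
eef_pos: [0.3361, -0.3059, 0.0575]
tool_rot: [0.781, 0.625, 0.005, 0.01]
ft_force: [-0.1, -0.1, -0.7]
grip_width: 0.0855
```

```bash
python3 -c "
from h import *
c=cam('wrist','w9'); print(rect(c,'black',(230,60,420,310),.006))"; python3 plan.py .3297 -.308 .0085 77.5 1
```

```text
[array([ 325.3, -306.1]), array([49.1, 64.1]), np.float64(77.4)]
t 11.2 tcp [ 0.3314 -0.3053  0.0553] yaw 77.1 F [-3.9  0.1 -1.7] w 0.0852 zax [ 0.0133 -0.0062 -0.9999]
delta [-0.0017 -0.0027 -0.0468] 0.4 tool [-0.0028 -0.0017  0.0468]
[-0.003, -0.0011, 0.0468, np.float64(-0.4)],
```

View pics/w9.png

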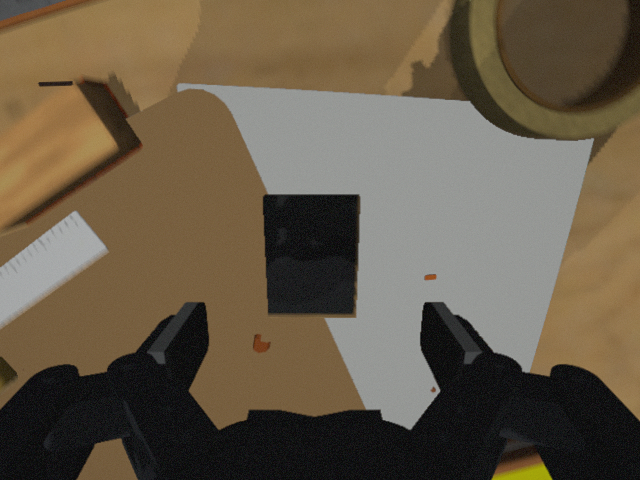

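>>> send_rows:
  increments:
    - [[-0.0015,-0.001,0.012,-0.4],[-0.001,0,0.012,0],[0,0,0.01,0],[0,0,0.007,0],[0,0,0.004,0],[0,0,0,0],[0,0,0,0],[0,0,0,0]]

```text
clock: 12.0
eef_pos: [0.3296, -0.3085, 0.0076]
tool_rot: [0.781, 0.625, 0.003, 0.006]
ft_force: [0.7, 0.3, -0.4]
grip_width: 0.0853
```

```bash
python3 -c "
from h import *
c=cam('wrist','w10'); print(rect(c,'black',(200,60,440,380),.006))"; python3 plan.py .3297 -.308 .0085 77.5 1
```

```text
[array([ 325.7, -306.2]), array([49.3, 66.2]), np.float64(77.4)]
t 12.05 tcp [ 0.3297 -0.3086  0.0077] yaw 77.36 F [ 0.3 -0.7 -0.4] w 0.0854 zax [ 0.0132 -0.0059 -0.9999]
delta [0.     0.0006 0.0008] 0.14 tool [ 0.0006 -0.0001 -0.0008]
[0.0006, -0.0001, -0.0008, np.float64(-0.14)],
```

View pics/w10.png

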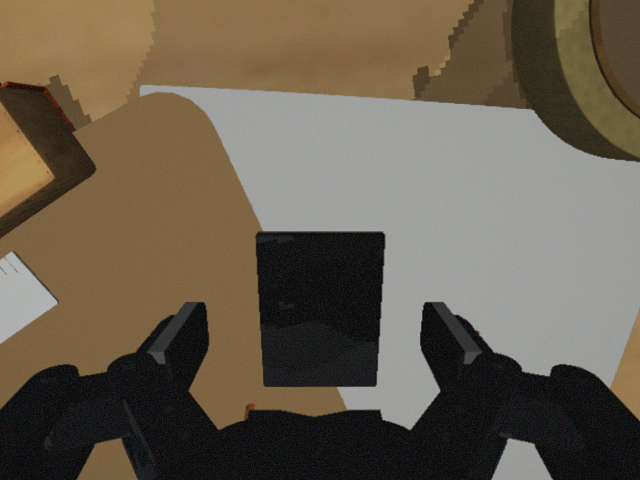

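>>> send_rows:
  increments:
    - [[0,0,-0.0015,0],[0,0,0,0],[0,0,0,0],[0,0,0,0],[0,0,0,0],[0,0,0,0],[0,0,0,0],[0,0,0,0]]
  hand: 1

```text
clock: 12.85
eef_pos: [0.3304, -0.3091, 0.0108]
tool_rot: [0.781, 0.625, 0.004, 0.008]
ft_force: [-0.5, -0.5, -0.3]
grip_width: 0.0469
```

>>> send_rows:
  increments:
    - [[0,0,0,0],[0,0,0,0],[0,0,-0.005,0],[0,0,-0.01,0],[0,0,-0.02,0],[0,0,-0.02,0],[0,0,-0.02,0],[0,0,-0.02,0]]

```text
clock: 13.65
eef_pos: [0.3268, -0.3065, 0.1092]
tool_rot: [0.781, 0.625, 0.003, 0.004]
ft_force: [0.4, 0.2, -0.2]
grip_width: 0.0472
```

```bash
python3 -c "
from h import *
c=cam('wrist','w11')"; python3 held.py w11 black; python3 plan.py .6115 -.1945 .13 94.8 12
```

```text
n 12625 z= [ 0.0187 -0.0063  0.0084] tilt deg [ 1.07 -0.36] y range [-0.0396  0.0301]
t 13.7 tcp [ 0.3286 -0.3081  0.1125] yaw 77.36 F [ 1.5 -0.8  1.6] w 0.047 zax [ 0.0145 -0.0071 -0.9999]
delta [0.2829 0.1136 0.0175] 17.44 tool [ 0.1727  0.2515 -0.0142]
[0.0144, 0.0209, -0.0015, np.float64(-1.45)], [0.0139, 0.0213, -0.0015, np.float64(-1.45)], [0.0133, 0.0216, -0.0015, np.float64(-1.45)], [0.0128, 0.022, -0.0015, np.float64(-1.45)], [0.0122, 0.0223, -0.0015, np.float64(-1.45)], [0.0116, 0.0226, -0.0015, np.float64(-1.45)], [0.0111, 0.0229, -0.0015, np.float64(-1.45)], [0.0105, 0.0231, -0.0015, np.float64(-1.45)], 
[0.0099, 0.0234, -0.0015, np.float64(-1.45)], [0.0093, 0.0237, -0.0015, np.float64(-1.45)], [0.0087, 0.0239, -0.0015, np.float64(-1.45)], [0.0081, 0.0241, -0.0015, np.float64(-1.45)],
```

View pics/w11.png

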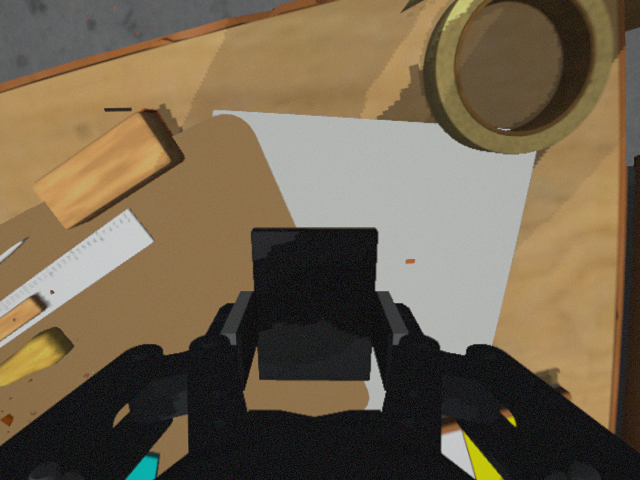

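>>> send_rows:
  increments:
    - [[0.022,0.031,-0.003,-2.2],[0.021,0.032,-0.003,-2.2],[0.02,0.0325,-0.003,-2.2],[0.0185,0.033,-0.003,-2.2],[0.0175,0.034,-0.003,-2.2],[0.016,0.0345,0,-2.2],[0.015,0.035,0,-2.2],[0.013,0.03,0,-2]]

```text
clock: 14.5
eef_pos: [0.6099, -0.187, 0.1385]
tool_rot: [0.676, 0.737, 0.002, 0.012]
ft_force: [0.9, -0.7, -0.8]
grip_width: 0.0474
```

```bash
python3 plan.py .6103 -.1936 .10 94.8 4
```

```text
t 14.5 tcp [ 0.6099 -0.187   0.1385] yaw 94.88 F [ 0.9 -0.7 -0.8] w 0.0474 zax [ 0.0211 -0.0135 -0.9997]
delta [ 0.0004 -0.0066 -0.0385] -0.08 tool [-0.006  -0.001   0.0386]
[-0.0016, -0.0, 0.0096, np.float64(0.02)], [-0.0016, -0.0, 0.0096, np.float64(0.02)], [-0.0016, -0.0, 0.0096, np.float64(0.02)], [-0.0016, -0.0, 0.0096, np.float64(0.02)],
```

>>> send_rows:
  increments:
    - [[-0.004,-0.002,0.008,0],[-0.003,-0.001,0.01,0],[-0.002,0,0.009,0],[0,0,0.005,0],[0,0,0,0],[0,0,0,0],[0,0,0,0],[0,0,0,0]]

```text
clock: 15.3
eef_pos: [0.6083, -0.1965, 0.1043]
tool_rot: [0.676, 0.737, 0.002, 0.012]
ft_force: [-0.3, 0.4, 0.3]
grip_width: 0.0471
```

```bash
python3 -c "
from h import *
c=cam('wrist','w12')
a=load('w12')['image'][90:440,140:490,::-1]; cv2.imwrite('pics/w12c.png',cv2.resize(a,None,fx=1.7,fy=1.7,interpolation=cv2.INTER_CUBIC))"; python3 held.py w12 black; python3 plan.py .6103 -.1936 .0745 94.8 1
```

```text
n 12550 z= [ 0.014  -0.0045  0.0053] tilt deg [ 0.8  -0.26] y range [-0.0378  0.0314]
t 15.35 tcp [ 0.6084 -0.1965  0.1045] yaw 94.93 F [ 0.1  0.3 -0.5] w 0.0473 zax [ 0.0207 -0.0128 -0.9997]
delta [ 0.0019  0.0029 -0.03  ] -0.13 tool [0.0032 0.0016 0.03  ]
[0.0028, 0.0022, 0.03, np.float64(0.13)],
```

View pics/w12c.png

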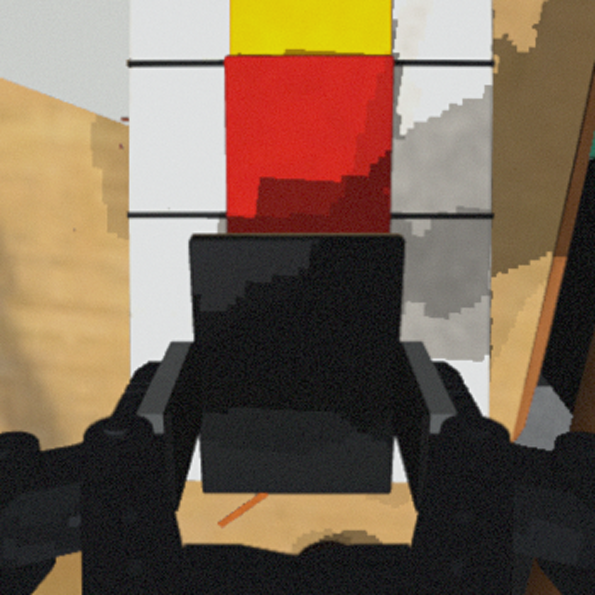

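```bash
cat > rel2.py <<'E'
from rel import *
def r2(tag,U,near,far,zoff=.0057,z0=None):
    c=load(tag); o=bot.get_obs(); M=Ro.from_quat(o['tool_rot']).as_matrix()
    def g(x):
        x=np.r_[x[:2],.0300,x[2]] if z0 is None else x
        R,t=pose(np.r_[x[:4],-np.radians(16)]); return (proj(c,R.apply(B2[:len(U)])+t)-U).ravel()
    q=least_squares(g,[.5329,-.2002,.0851]).x; print('line_low',q.round(4),'res',g(q).round(1))
    P=onplane(c,np.r_[near,far],o['eef_pos']+M[:,2]*zoff,M[:,2]); C=P.mean(0)
    print('corners tool',((P-o['eef_pos'])@M*1000).round(1).tolist())
    yaw=q[2]; u=np.array([np.cos(yaw),np.sin(yaw)]); l=np.array([-u[1],u[0]]); d=C[:2]-q[:2]
    e=P[2:].mean(0)-P[:2].mean(0)
    print('centre up (horiz) mm',(d@u*1000).round(1),'left',(d@l*1000).round(1),'z',C[2].round(4),'plate yaw-board',np.degrees(np.arctan2(e[1],e[0])-yaw).round(2))
E
python3 - <<'E'
from rel2 import *
f=lambda a:(np.array(a,float)+.5)/1.7-.5+[140,90]
r2('w12',f([(129.5,63.5),(492,63.5),(129.5,215.5),(492,215.5)]),f([(190,238),(405,237)]),f([(203,493),(392,492.5)]))
E
```

```text
line_low [ 0.5326 -0.2002  0.0876] res [-0.6  0.5  0.7  0.2 -0.5 -0.4  0.3 -0.1]
corners tool [[-24.9, -37.4, 5.7], [24.4, -37.6, 5.7], [-25.1, 31.6, 5.7], [24.5, 31.5, 5.7]]
centre up (horiz) mm 72.9 left -3.3 z 0.0987 plate yaw-board -0.08
```

>>> send_rows:
  increments:
    - [[0.0035,0.003,0.004,0],[0,0,0.007,0],[0,0,0.007,0],[0,0,0.005,0],[0,0,0.001,0],[0,0,0,0],[0,0,0,0],[0,0,0,0]]

```text
clock: 16.15
eef_pos: [0.612, -0.1924, 0.0782]
tool_rot: [0.676, 0.737, 0.002, 0.012]
ft_force: [0.8, 0.7, -0.4]
grip_width: 0.0472
```

```bash
python3 -c "
from h import *
c=cam('wrist','w13')
a=load('w13')['image'][90:440,140:490,::-1]; cv2.imwrite('pics/w13c.png',cv2.resize(a,None,fx=1.7,fy=1.7,interpolation=cv2.INTER_CUBIC))"; python3 held.py w13 black; python3 plan.py .6103 -.1936 .0745 94.8 1
```

```text
n 14904 z= [ 0.0146 -0.004   0.0052] tilt deg [ 0.84 -0.23] y range [-0.0378  0.0314]
t 16.2 tcp [ 0.6121 -0.1924  0.0783] yaw 94.97 F [-0.1 -0.5 -0.2] w 0.0474 zax [ 0.0208 -0.0127 -0.9997]
delta [-0.0018 -0.0012 -0.0038] -0.17 tool [-0.001  -0.0019  0.0038]
[-0.0011, -0.0019, 0.0038, np.float64(0.17)],
```

View pics/w13c.png

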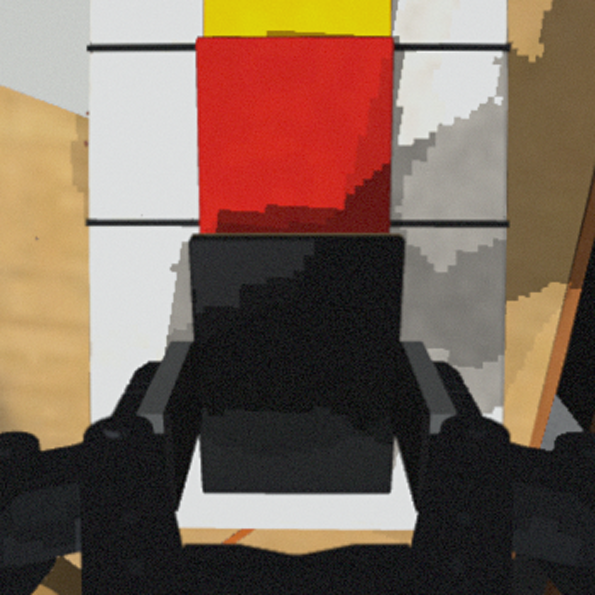

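```bash
python3 - <<'E'
from rel2 import *
f=lambda a:(np.array(a,float)+.5)/1.7-.5+[140,90]
r2('w13',f([(88.5,47.5),(508.5,47.5),(88.5,222.5),(508,222.5)]),f([(190,238),(405,237)]),f([(203,493),(392,492.5)]))
E
```

```text
line_low [ 0.5324 -0.2002  0.0876] res [-0.1  0.5  0.2  0.  -0.  -0.5 -0.1 -0.1]
corners tool [[-24.9, -37.4, 5.7], [24.4, -37.6, 5.7], [-25.1, 31.7, 5.7], [24.5, 31.6, 5.7]]
centre up (horiz) mm 77.2 left 0.4 z 0.0725 plate yaw-board -0.05
```

>>> send_rows:
  increments:
    - [[-0.0005,-0.0005,0.002,0],[0,0,0.002,0],[0,0,0.0025,0],[0,0,0.003,0],[0,0,0.003,0],[0,0,0.003,0],[0,0,0.003,0],[0,0,0.003,0]]

```text
clock: 17.0
eef_pos: [0.6121, -0.1935, 0.0691]
tool_rot: [0.676, 0.737, 0.005, 0.015]
ft_force: [-7.9, 1.9, 13.4]
grip_width: 0.0475
```

```bash
python3 -c "
from h import *
c=cam('wrist','w14')
a=load('w14')['image'][90:440,140:490,::-1]; cv2.imwrite('pics/w14c.png',cv2.resize(a,None,fx=1.7,fy=1.7,interpolation=cv2.INTER_CUBIC))"; python3 held.py w14 black; python3 plan.py .6103 -.1936 .0745 94.8 1
```

```text
n 15029 z= [-0.1213 -0.0161  0.0045] tilt deg [-6.92 -0.92] y range [-0.0373  0.0314]
t 17.05 tcp [ 0.6121 -0.1935  0.0691] yaw 94.96 F [-7.2  2.4 12.5] w 0.0473 zax [ 0.0285 -0.0138 -0.9995]
delta [-0.0018 -0.0001  0.0054] -0.16 tool [-0.     -0.0017 -0.0054]
[0.0001, -0.0018, -0.0054, np.float64(0.16)],
```

View pics/w14c.png

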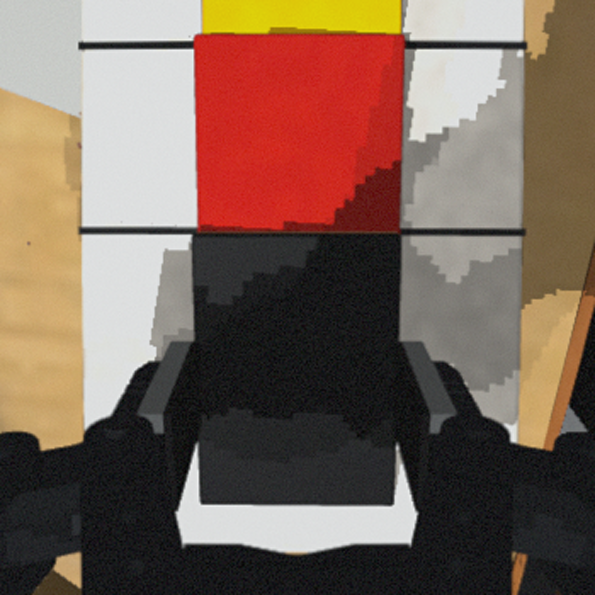

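>>> send_rows:
  increments:
    - [[0,0,0,0],[0,0,0,0],[0,0,0,0],[0,0,-0.005,0],[0,0,-0.015,0],[0,0,-0.02,0],[0,0,-0.02,0],[0,0,-0.02,0]]
  hand: -1

```text
clock: 17.85
eef_pos: [0.6073, -0.1916, 0.1471]
tool_rot: [0.676, 0.737, 0.003, 0.011]
ft_force: [0.8, 0.1, 0.6]
grip_width: 0.0855
```

>>> send_rows:
  increments:
    - [[0,0,-0.02,0],[0,0,-0.01,0],[0,0.01,0,0],[0,0,0,0],[0,0,0,0],[0,0,0,0],[0,0,0,0],[0,0,0,0]]

```text
clock: 18.65
eef_pos: [0.6165, -0.1907, 0.1795]
tool_rot: [0.676, 0.737, 0.003, 0.011]
ft_force: [0.6, -0.1, 0.4]
grip_width: 0.0855
```

```bash
python3 -c "
from h import *
c=cam('wrist','w15');cam('scene','s15')
a=load('w15')['image'][20:370,140:490,::-1]; cv2.imwrite('pics/w15c.png',cv2.resize(a,None,fx=1.7,fy=1.7,interpolation=cv2.INTER_CUBIC))
a=load('s15')['image'][150:260,220:370,::-1]; cv2.imwrite('pics/s15c.png',cv2.resize(a,None,fx=5,fy=5,interpolation=cv2.INTER_CUBIC))"; python3 plan.py .6103 -.1936 .0745 94.8 1
```

```text
t 18.75 tcp [ 0.6166 -0.1908  0.1797] yaw 94.95 F [0.1 0.  1. ] w 0.0854 zax [ 0.0203 -0.0116 -0.9997]
delta [-0.0063 -0.0028 -0.1052] -0.15 tool [-0.0009 -0.0086  0.105 ]
[-0.0023, -0.0066, 0.1052, np.float64(0.15)],
```

View pics/w15c.png

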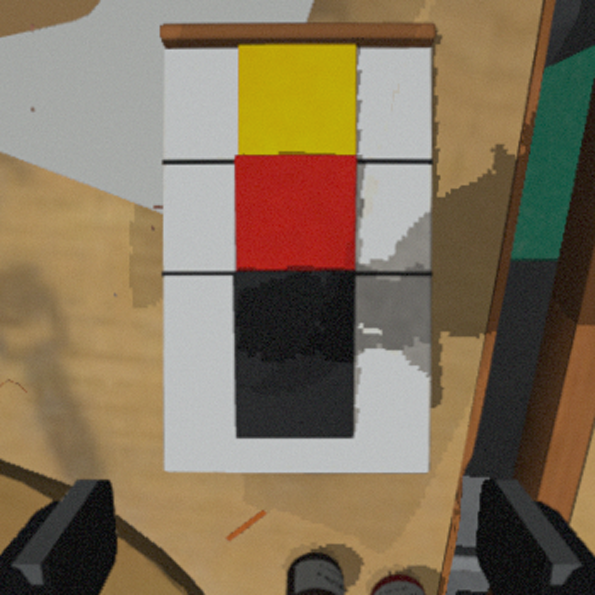

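View pics/s15c.png

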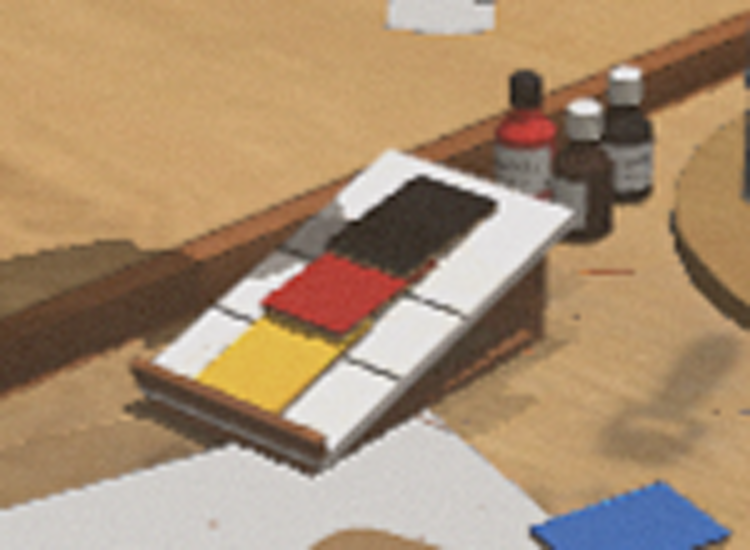

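```bash
python3 - <<'E'
from rel import *
f=lambda a:(np.array(a,float)+.5)/1.7-.5+[140,20]
rel('w15',f([(163.5,161),(432,161),(163.5,273),(431,273),(239,44.5),(356,44.5)]),[(f([(235,156),(356,155)]),.0148),(f([(234,273),(355,270.5)]),.0148),(f([(236.5,438),(354,437.5)]),.0062)])
a=load('w15')['image'][100:290,225:405,::-1]; cv2.imwrite('pics/w15d.png',cv2.resize(a,None,fx=3.1,fy=3.1,interpolation=cv2.INTER_CUBIC))
E
```

```text
line_low [ 0.5323 -0.2001  0.0285  0.0861] res [ 0.1  0.5 -0.2  0.4 -0.1 -0.3  0.1 -0.1 -0.3 -0.1  0.3 -0.3]
board mm [[2.6, -25.3, 14.8], [2.2, 24.1, 14.8]]
board mm [[50.4, -25.6, 14.8], [49.3, 23.9, 14.8]]
board mm [[119.1, -25.4, 6.2], [118.7, 24.5, 6.2]]
```

View pics/w15d.png

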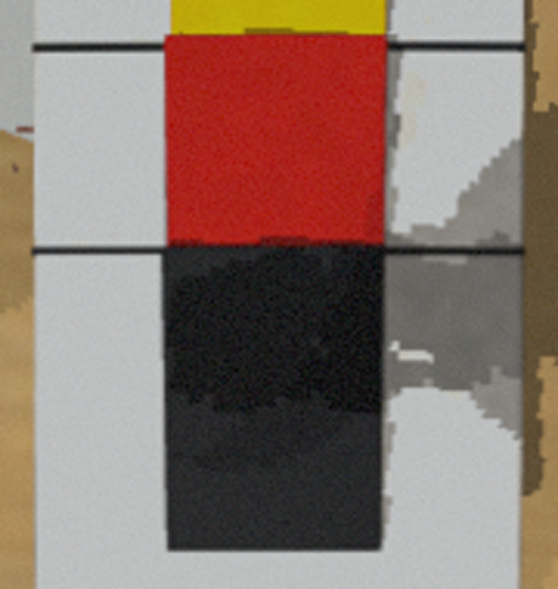

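```bash
python3 -c "
from h import *
print(order.job_done())"
```

```text
the job is handed in; nothing more can be done
None
```

The red plate lies over the upper end of the glued yellow one, and the black plate lies over the red one. I handed the job in at about 18.8 s of robot time. The gripper was open and about 10 cm above the plates.

- **Plates used:** for black I took the one farthest to the robot's left, at top-view pixel (265, 328). The other black look-alike at (454, 201), the turquoise plate and the blue plate were not touched.
- **How they were laid:** I lowered each plate flat until its upper end touched the board. I then pressed it with about 14 N until it tilted to about 8.5–9 degrees from level, and released it.
- **Last check, from the wrist camera:**

| Plate | Lower edge above its line | Off centre across the board | Rotation to the board |
|---|---|---|---|
| Red | about 1–1.5 mm up-slope | about 0.5 mm to the right | within about 0.5° |
| Black | about 1 mm up-slope | about 0.5–0.8 mm to the right | about 0.5–1° |

- **Black's rotation:** its two ends disagree. The lower edge reads about 1.3° and the upper end about 0.5°, and the lower edge is harder to see because it lies on the black line.
- **Disagreement between cameras:** the top camera and the wrist camera placed the board about 2 mm apart along the slope. I used the wrist view, because it shows the plate and the lines in the same picture.
- **Not mended:** I left the roughly 1 mm up-slope offsets, since nudging the plates risked more than it would gain.

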